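Clamp the visor blanks with four screws in crisscross order

TASK

Clamp the stack of visor blanks in the jig with its four hand screws, turning them clockwise in crisscross order (each screw followed by the one diagonally opposite): first bring all four part of the way down (roughly 4 mm), then go round again until the cover sits flat on the blanks and all four screws are snug. Work a little at a time so that the cover stays nearly level throughout, and do not overtighten any screw. Let go at the end and leave the other things on the table alone.

Things in the scene. Friction and masses are not known exactly. Their poses are not given: they have to be found in the camera images.
- jig: Flat dark steel jig, 250 x 250 x 14 mm, fixed to the table, with six low steel edge stops (tops 32 mm over the table) that keep the cover in place. Origin: centre of its underside, on the table; z up. Its four screws stand at x = +-75, y = +-75 mm in its frame. Sprung feet under the cover at each screw (2 N each, 4 N when seated) lift it against the screw heads.
- cover: Loose square aluminium plate, 200 x 200 x 6 mm, 0.3 to 0.6 kg, under the four screw flanges and over the blanks. Origin: centre of its underside; z up. At the start its top is 35 mm over the table. The screw shanks pass through it; do not lift it out. The clear blanks under it are 120 mm wide (jig x), 350 mm long (jig y). It must come down 5.5 to 11 mm to sit on them, differing by run: find it by feel.
- screw_a: Hand screw at the jig's +x +y corner: black round knob, 34 mm across, 28 mm tall, on a flange that bears on the cover. Origin: on its axis, under the flange, 35 mm over the table at the start; knob spans 16 to 44 mm above it: grip about 31 mm above. Clockwise seen from above drives it down 5 mm per radian (7.9 mm per quarter turn): follow the knob down. It stays where left.
- screw_b: Hand screw at the +x -y corner: black round knob, 34 mm across, 28 mm tall, on a flange that bears on the cover. Origin: on its axis, under the flange, 35 mm over the table at the start; knob spans 16 to 44 mm above it: grip about 31 mm above. Any screw turns freely at about 0.1 N m; with the cover on the blanks its torque climbs: 0.07 to 0.18 N m more is snug, over about 0.3 more is overtight; go in small steps.
- screw_c: Hand screw at the -x -y corner (diagonally opposite screw_a): black round knob, 34 mm across, 28 mm tall, on a flange that bears on the cover. Origin: on its axis, under the flange, 35 mm over the table at the start; knob spans 16 to 44 mm above it: grip about 31 mm above. Tightening one screw may slacken the others a little. Thread and torques as for the other screws.
- screw_d: Hand screw at the -x +y corner (diagonally opposite screw_b): black round knob, 34 mm across, 28 mm tall, on a flange that bears on the cover. Origin: on its axis, under the flange, 35 mm over the table at the start; knob spans 16 to 44 mm above it: grip about 31 mm above. Each screw can go 16 mm down; once seated, clamp force grows some 40 N per mm. Thread and torques as for the other screws.
- foam: Bystander, loose, leave alone: black foam brow pad, 30 x 120 x 24 mm. Origin: under its middle.
- tape: Bystander, loose, leave alone: roll of clear tape, 76 mm across, 24 mm high. Origin: under its middle.
- phone: Bystander, loose, leave alone: black phone, 72 x 148 x 9 mm. Origin: under its middle.
- driver: Bystander, loose, leave alone: screwdriver, 160 mm long, lying. Origin: under its middle.
- spare: Bystander, loose, leave alone: spare black screw knob standing on the table, 34 mm across, 28 mm tall. Origin: under its middle.
- wrench: Bystander, loose, leave alone: steel wrench, 140 mm long, lying. Origin: under its middle.

How it is judged:
On the way:
1. first round: all four screws are 2 to 5.4 mm down at the same time (z of screw_a in the frame of jig between 0.0296 and 0.033 m and z of screw_b in the frame of jig between 0.0296 and 0.033 m and z of screw_c in the frame of jig between 0.0296 and 0.033 m and z of screw_d in the frame of jig between 0.0296 and 0.033 m), for 0.1 s.
At the end, for the whole second after the job is handed in: the cover lies flat on the blanks (within 0.008 rad of level) and at rest, and each of the four screws presses on it with more than 8 N (contact force between each of screw_a, screw_b, screw_c, screw_d and cover above 8 N and angle between cover's own z axis and vertical below 0.008 rad and linear speed of cover below 0.01 m/s); the robot touches nothing.
It fails at once if the cover leans more than 0.045 rad (about 2.5 degrees): one screw was run down too far ahead of the others (angle between cover's own z axis and vertical above 0.045 rad).
It fails at once if not crisscross: two neighbouring screws are both more than 2.2 mm lower than both of the other two ((z of each of screw_a, screw_b in the frame of screw_c below -0.0022 m and z of each of screw_a, screw_b in the frame of screw_d below -0.0022 m) or (z of each of screw_b, screw_c in the frame of screw_a below -0.0022 m and z of each of screw_b, screw_c in the frame of screw_d below -0.0022 m) or (z of each of screw_c, screw_d in the frame of screw_a below -0.0022 m and z of each of screw_c, screw_d in the frame of screw_b below -0.0022 m) or (z of each of screw_d, screw_a in the frame of screw_b below -0.0022 m and z of each of screw_d, screw_a in the frame of screw_c below -0.0022 m)).
It fails at once if a screw is overtightened: it presses on the cover with more than 60 N (contact force between any of screw_a, screw_b, screw_c, screw_d and cover above 60 N).
It fails at once if a bystander is moved more than 30 mm (distance of any of foam, tape, phone, driver, spare, wrench from where it was at the start of the episode above 0.03 m).
It also fails if it takes over 72 s, if anything falls off the work surface, if the arm or the gripper's body presses on something with over 40 N, if the wrist force passes 120 N, or if a joint passes its speed limit or range.

ROBOT

A 7-joint arm with a two-finger parallel gripper is mounted at the origin on the work surface. World frame = base frame: x ahead of the robot, y to its left, z up, the work surface at z = 0. Lengths are in m, angles in rad, forces in N, time in s.
With the tool pointing down it reaches from about 0.425 to 0.925 m from the base axis. Payload 6.8 kg.
Tool frame: the origin (TCP) lies at the centre of the arm's flange, where the gripper is bolted on; the fingertips stand 173 mm ahead of it and the grasp point (between the pads) lies 155 mm ahead of it (r.hold_point_z is the distance from the TCP to the grasp point, in m); z points along the fingers, x is the direction in which the jaws open and shut, and the axes are right-handed (so a half turn about z gives the same grasp; the last joint's range is limited). The gripper opens to 85 mm and grips with 20 to 120 N. Pads are 22 mm wide; open, the fingers measure 114 mm over their backs; the gripper's body (76 mm by 85 mm) begins 54 mm behind the grasp point. The pads swing forward as they close: fully open they stand 13 mm farther back than shut.
Start: joints at [1.179, 0.477, 0.022, 1.555, -0.011, 1.109, -0.083], TCP at [0.189, -0.648, 0.405] pointing down, gripper open.
Joint ranges: [-2.96, 2.96], [-0.34, 2.1], [-1.41, 1.46], [0.24, 2.44], [-1.37, 4.51], [0.17, 1.92], [-2.96, 2.96]. Speed limits (rad/s): [2.39, 2.39, 3.14, 3.14, 3.14, 3.14, 3.14].

INTERFACE

Orientations are given as a rotation vector (axis times angle).
In Python, from bench import r gives the robot as it stands.
- The arm moves only by the tool apply_moves, never from a script. Its arguments are lists of equal length, an entry for each row: "dp": the shift along the tool's x, y, z scaled (see below), a list of three; "twist": the turn, a rotation vector about the tool's x, y, z scaled (see below), a list of three; "jaw": the closure in counts, from 0 (fully open) to 255 (shut). In form: {"dp": [[x, y, z], ...], "twist": [[rx, ry, rz], ...], "jaw": [jaw, ...]}. A call has 1 to 20 rows; each row shifts and turns the pose as measured when the row begins, along the tool's axes as they then stand; what a row does not reach is not made up. The controller multiplies each number of a shift by 12 cm and each number of a turn by 120 degrees. A row lasts 1/10 s, in which the tool goes at most 50 mm and 8.59 degrees, less where a joint would pass 70% of its speed; a pose out of reach is approached as far as the arm can. A call with a number of a shift or a turn outside -1 to 1 is refused whole. A call with a gripper value outside its range is refused whole. The fingers move at their own pace and stop on an object; "grip_force" is the grip in N (left out, the last holds). Time passes only in rows, so rows that do not move let the fingers close. It gives the time, the measured TCP pose, the force and the opening at its end, in the units of the state.
- r.get_obs(): the state, without advancing time (a new reading comes with each control period).
- r.grab_frame(name): name is "scene" or "top"; returns a dict with "color" (420x560x3 uint8, red, green, blue), "z_map" (420x560 float32, m along the optical axis (not along the pixel's ray), 0 where there is no reading), "intrinsics" (3x3 intrinsics, pixels), "R" (3x3) and "t" (3): a world point X has camera coordinates R X + t. Camera axes: x right, y down, z forward; pixel columns grow to the right and rows downward; lengths in m; the calibration is good to about 2 mm. A picture is of the moment at which its call begins.
- r.hand_in(): hands the job in, once; it reports no verdict.
The state is a dict: "clock": time; "joints": joint angles; "qvel": joint speeds; "tau": joint torques, N m; "tcp_pos": TCP position; "orientation": TCP orientation; "contact_force": force on the tool from outside, world axes, zero at the start; "moment": the same for the moment, N m; "grip_width": finger opening in m.
Only numpy, scipy, OpenCV 4.12 (cv2) and the standard library are available. Lean on these libraries where they do the work, as an engineer would, in place of code of your own. Each camera call takes 0.05 s, during which the arm holds its last target.

## Working session

There is one attempt and no reset: what is moved stays moved. The work goes in short steps, Python scripts to look and compute and a tool call to move; the robot and the scene stay as the last step left them, time stands still between calls to the robot, and variables do not carry over. Pictures are saved under pics/ and viewed, and the job is handed in when it is done.

Besides the shell and the picture viewer there is one more tool, called after ">>>" by a JSON object that holds its "fn" and its "kwargs", one argument or row to a line. apply_moves: Moves the arm, as the interface text tells. Shifts and turns lie within -1 to 1; 1 stands for 12 cm of shift or 120 degrees of turn. Its arguments: {"type":"object","properties":{"dp":{"type":"array"},"twist":{"type":"array"},"jaw":{"type":"array"},"grip_force":{"type":"number"}},"required":["dp","twist","jaw"]}

```bash
ls; mkdir -p pics; python3 - <<'E'
from bench import r
import cv2
print(r.get_obs(), r.hold_point_z)
for n in("top","scene"):
    f=r.grab_frame(n); cv2.imwrite(f"pics/{n}0.png",f["color"][:,:,::-1]); print(n,f["intrinsics"],f["R"],f["t"])
E
```

```text
pics
{'clock': 0.0, 'joints': array([ 1.17888672,  0.47784887,  0.02232849,  1.55648311, -0.01151646,
        1.10930859, -0.0831117 ]), 'qvel': array([ 0.00051303, -0.00069684,  0.00059617,  0.00253853, -0.00193834,
       -0.00159469,  0.00054849]), 'tau': array([-8.34118055e-05, -5.96450758e+01,  1.60782259e+00, -2.81188881e+01,
        1.24867281e-02,  9.47058492e-03, -5.46988034e-06]), 'tcp_pos': array([ 0.1889462 , -0.6477199 ,  0.40367912]), 'orientation': array([-2.51245989,  1.88429051,  0.00252489]), 'contact_force': array([-0.24725259, -0.57570196,  0.11801556]), 'moment': array([0.04793045, 0.04920707, 0.0138071 ]), 'grip_width': 0.08525047924510788} 0.1547
top [[431.07411036   0.         277.91927727]
 [  0.         431.07411036 215.97520667]
 [  0.           0.           1.        ]] [[ 0.01903867 -0.9997586   0.01096643]
 [-0.98481237 -0.02064501 -0.1723902 ]
 [ 0.17257499 -0.0075178  -0.98496769]] [0.04919936 0.60647057 0.860952  ]
scene [[472.6220997    0.         283.90211892]
 [  0.         472.6220997  210.05379137]
 [  0.           0.           1.        ]] [[ 0.60963872  0.79258027  0.01253556]
 [ 0.64368121 -0.48575503 -0.59136837]
 [-0.46261769  0.36858996 -0.80630411]] [-0.42475375 -0.32860412  1.58726269]
```

View pics/top0.png

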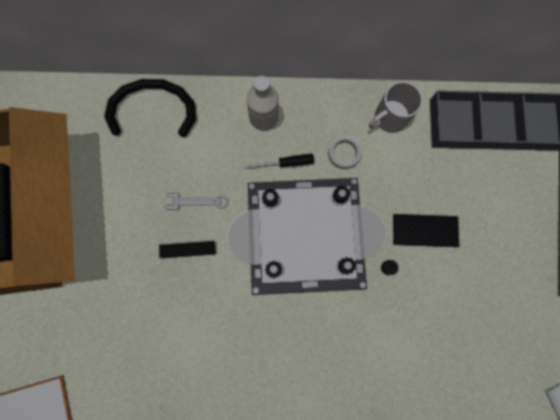

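View pics/scene0.png

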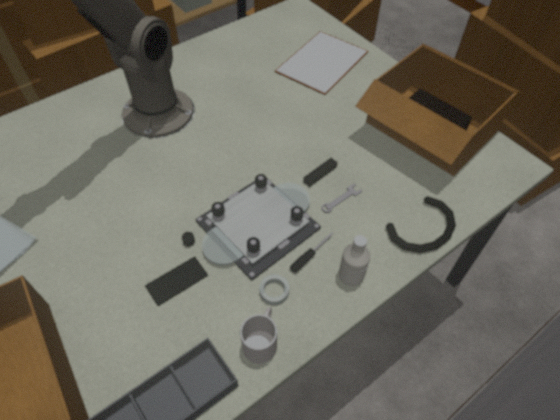

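Top view: the jig is centred near (307,236), with knobs at about (271,197), (342,194), (274,269) and (347,266). The spare knob is at (390,267). Next I'll measure the knobs.

```bash
cat > h.py <<'E'
from bench import r
import numpy as np, cv2
from scipy.spatial.transform import Rotation as Rn
def cloud(n):
    f=r.grab_frame(n); K=f["intrinsics"]; z=f["z_map"].astype(float)
    v,u=np.mgrid[:z.shape[0],:z.shape[1]]
    P=np.stack([(u-K[0,2])/K[0,0]*z,(v-K[1,2])/K[1,1]*z,z],-1)
    W=(P-f["t"])@f["R"]; W[z<=0]=np.nan
    return f,W
def ray(f,uv,h):
    K=f["intrinsics"]; d=np.array([(uv[0]-K[0,2])/K[0,0],(uv[1]-K[1,2])/K[1,1],1.])
    C=-f["R"].T@f["t"]; D=f["R"].T@d
    return C+D*(h-C[2])/D[2]
E
python3 - <<'E'
from h import *
for n in("top","scene"):
    f,W=cloud(n)
    print(n)
    m=((W[...,2]>0.066)&(W[...,2]<0.095)&(W[...,0]>0.35)&(W[...,0]<0.8)&(abs(W[...,1])<0.4)).astype(np.uint8)
    c,l,s,ce=cv2.connectedComponentsWithStats(m)
    for i in range(1,c):
        if s[i,4]>20:
            p=W[l==i]; print(s[i],ce[i].round(1),np.median(p,0).round(4),p.min(0).round(4),p.max(0).round(4), "ray",ray(f,ce[i],0.079).round(4))
    # knob: dark color blobs 
    g=f["color"].max(2)
    for nm,lo,hi in (("cover",0.028,0.042),):
        m=((W[...,2]>lo)&(W[...,2]<hi)&(g>110)&(W[...,0]>0.35)&(W[...,0]<0.8)&(abs(W[...,1])<0.3)).astype(np.uint8)
        cs,_=cv2.findContours(m,cv2.RETR_EXTERNAL,cv2.CHAIN_APPROX_NONE); c=max(cs,key=cv2.contourArea)
        rr=cv2.minAreaRect(c); print(rr,[ray(f,b,0.035).round(4) for b in cv2.boxPoints(rr)])
E
```

```text
top
[332 185  18  18 228] [340.8 193.1] [ 0.652  -0.0686  0.0786] [ 0.635  -0.0859  0.0663] [ 0.6695 -0.0515  0.0831] ray [ 0.6518 -0.0683  0.079 ]
[261 188  17  18 224] [269.4 196.5] [0.642  0.0805 0.0787] [0.6256 0.064  0.0668] [0.6598 0.0975 0.0828] ray [0.6414 0.08   0.079 ]
[338 256  18  18 236] [346.5 264.8] [ 0.5033 -0.0788  0.0788] [ 0.4872 -0.0965  0.068 ] [ 0.5215 -0.0623  0.0831] ray [ 0.5035 -0.0788  0.079 ]
[264 260  18  18 231] [272.8 268.5] [0.4926 0.0695 0.0787] [0.4763 0.0532 0.0681] [0.5106 0.0875 0.0844] ray [0.4932 0.0697 0.079 ]
((309.2540283203125, 230.9955596923828), (97.0102767944336, 99.90483093261719), 87.08915710449219) [array([0.676 , 0.1084, 0.035 ]), array([ 0.6922, -0.1102,  0.035 ]), array([ 0.4815, -0.118 ,  0.035 ]), array([0.4669, 0.0923, 0.035 ])]
scene
[254 174  13  13 132] [260.  179.7] [0.5002 0.0661 0.0782] [0.48   0.0506 0.0663] [0.5168 0.0843 0.084 ] ray [0.5011 0.0652 0.079 ]
[211 202  13  13 134] [216.9 207.8] [ 0.5108 -0.0829  0.078 ] [ 0.4903 -0.0982  0.0661] [ 0.5264 -0.0648  0.0853] ray [ 0.511  -0.0832  0.079 ]
[290 206  13  14 140] [296.  212.5] [0.6494 0.0762 0.078 ] [0.631  0.0611 0.0661] [0.6644 0.0955 0.0843] ray [0.65   0.0752 0.079 ]
[246 237  14  15 157] [252.4 243.7] [ 0.6594 -0.0724  0.0784] [ 0.6407 -0.0882  0.066 ] [ 0.6746 -0.0548  0.0848] ray [ 0.6598 -0.0731  0.079 ]
((257.2432556152344, 219.2564239501953), (75.48542785644531, 78.12686157226562), 46.50743103027344) [array([ 0.4893, -0.1196,  0.035 ]), array([0.4236, 0.1183, 0.035 ]), array([0.6705, 0.1149, 0.035 ]), array([ 0.7121, -0.1047,  0.035 ])]
```

```bash
python3 - <<'E'
from h import *
res={}
for n in("top","scene"):
    f,W=cloud(n); out=[]
    print(n,"cam",(-f["R"].T@f["t"]).round(3))
    for c0 in [(0.652,-.07),(.642,.079),(.504,-.079),(.494,.07)]:
        m=(np.hypot(W[...,0]-c0[0],W[...,1]-c0[1])<0.03)&(W[...,2]>0.074)
        p=W[m]; q=p[:,:2].astype(np.float32)
        (c,rad)=cv2.minEnclosingCircle(q); out.append(c)
        print(len(q),np.round(c,4),round(rad,4),p.mean(0).round(4),p.std(0).round(4))
    res[n]=np.array(out)
    o=res[n]; print("mean",o.mean(0).round(4),"yaw",np.degrees([np.arctan2(*(o[1]-o[0])[[0,1]]),np.arctan2(*(o[3]-o[2])[[0,1]]),np.arctan2((o[0]-o[2])[1],(o[0]-o[2])[0]),np.arctan2((o[1]-o[3])[1],(o[1]-o[3])[0])]).round(2),"sides",np.linalg.norm([o[1]-o[0],o[3]-o[2],o[0]-o[2],o[1]-o[3]],axis=1).round(4))
o=r.get_obs(); print(Rn.from_rotvec(o["orientation"]).as_matrix().round(4))
E
```

```text
top cam [0.448 0.068 0.952]
211 [ 0.6532 -0.0698] 0.018 [ 0.6527 -0.0692  0.0787] [0.0087 0.0085 0.0016]
212 [0.6428 0.0798] 0.018 [0.6423 0.0804 0.0788] [0.0085 0.0087 0.0016]
225 [ 0.504  -0.0799] 0.0179 [ 0.5038 -0.0794  0.0789] [0.0085 0.0086 0.0016]
229 [0.4934 0.0704] 0.0177 [0.4934 0.0697 0.0788] [0.0086 0.0086 0.0017]
mean [5.734e-01 2.000e-04] yaw [-3.99 -4.04  3.88  3.6 ] sides [0.1499 0.1507 0.1496 0.1497]
scene cam [ 1.205 -0.408  1.091]
135 [ 0.6569 -0.0703] 0.0188 [ 0.6579 -0.0716  0.0788] [0.009  0.0088 0.002 ]
114 [0.6459 0.0785] 0.0189 [0.6473 0.0776 0.0788] [0.0088 0.0088 0.002 ]
113 [ 0.5082 -0.0822] 0.0179 [ 0.5083 -0.0821  0.0785] [0.009  0.0086 0.0021]
101 [0.4967 0.0688] 0.0195 [0.4976 0.0669 0.0791] [0.0093 0.0089 0.0024]
mean [ 0.5769 -0.0013] yaw [-4.22 -4.38  4.57  3.71] sides [0.1492 0.1515 0.1491 0.1495]
[[ 2.799e-01 -9.600e-01 -2.000e-04]
 [-9.600e-01 -2.799e-01  5.000e-04]
 [-6.000e-04  0.000e+00 -1.000e+00]]
```

```bash
cat >> h.py <<'E'
S=dict(b=(.654,-.0698),d=(.494,.0700),a=(.6435,.0795),c=(.5045,-.0800))
def state():
    o=r.get_obs(); M=Rn.from_rotvec(o["orientation"]).as_matrix()
    return o,np.array(o["tcp_pos"]),np.degrees(np.arctan2(M[1,0],M[0,0])),M
def rep():
    o,p,y,M=state()
    print("t",round(o["clock"],2),"p",p.round(4),"yaw",y.round(2),"tilt",M[2,:2].round(4),"F",np.round(o["contact_force"],2),"M",np.round(o["moment"],3),"w",round(o["grip_width"],4),"j7",round(o["joints"][6],3),"tau7",round(o["tau"][6],3))
    return p,y
def plan(p,y,tgt,ty,n):
    # straight world line, even turn; prints rows
    d=(np.array(tgt)-p)/n; dy=(ty-y)/n; D=[];T=[]
    for i in range(n):
        a=np.radians(y+dy*i)
        D.append([round(x,3) for x in ((d[0]*np.cos(a)+d[1]*np.sin(a))/.12,(d[0]*np.sin(a)-d[1]*np.cos(a))/.12,-d[2]/.12)])
        T.append([0,0,round(-dy/120,4)])
    print("n",n,"step mm",np.linalg.norm(d)*1000,"deg",dy); print(D); print(T)
E
python3 - <<'E'
from h import *
p,y=rep(); plan(p,y,(*S['b'],.28),-40,18)
E
```

```text
t 0.3 p [ 0.189  -0.6479  0.4044] yaw -73.74 tilt [-0.0006  0.    ] F [-0.17  0.39 -0.11] M [0.015 0.028 0.044] w 0.0851 j7 -0.083 tau7 0.0
n 18 step mm 41.79533166556604 deg 1.8746908166004899
[[np.float64(-0.197), np.float64(-0.282), np.float64(0.058)], [np.float64(-0.187), np.float64(-0.288), np.float64(0.058)], [np.float64(-0.178), np.float64(-0.294), np.float64(0.058)], [np.float64(-0.168), np.float64(-0.3), np.float64(0.058)], [np.float64(-0.158), np.float64(-0.305), np.float64(0.058)], [np.float64(-0.148), np.float64(-0.31), np.float64(0.058)], [np.float64(-0.138), np.float64(-0.315), np.float64(0.058)], [np.float64(-0.128), np.float64(-0.319), np.float64(0.058)], [np.float64(-0.117), np.float64(-0.323), np.float64(0.058)], [np.float64(-0.106), np.float64(-0.327), np.float64(0.058)], [np.float64(-0.096), np.float64(-0.33), np.float64(0.058)], [np.float64(-0.085), np.float64(-0.333), np.float64(0.058)], [np.float64(-0.074), np.float64(-0.335), np.float64(0.058)], [np.float64(-0.063), np.float64(-0.338), np.float64(0.058)], [np.float64(-0.052), np.float64(-0.34), np.float64(0.058)], [np.float64(-0.041), np.float64(-0.341), np.float64(0.058)], [np.float64(-0.03), np.float64(-0.342), np.float64(0.058)], [np.float64(-0.018), np.float64(-0.343), np.float64(0.058)]]
[[0, 0, np.float64(-0.0156)], [0, 0, np.float64(-0.0156)], [0, 0, np.float64(-0.0156)], [0, 0, np.float64(-0.0156)], [0, 0, np.float64(-0.0156)], [0, 0, np.float64(-0.0156)], [0, 0, np.float64(-0.0156)], [0, 0, np.float64(-0.0156)], [0, 0, np.float64(-0.0156)], [0, 0, np.float64(-0.0156)], [0, 0, np.float64(-0.0156)], [0, 0, np.float64(-0.0156)], [0, 0, np.float64(-0.0156)], [0, 0, np.float64(-0.0156)], [0, 0, np.float64(-0.0156)], [0, 0, np.float64(-0.0156)], [0, 0, np.float64(-0.0156)], [0, 0, np.float64(-0.0156)]]
```

>>> {"fn": "apply_moves", "kwargs": {
  "dp": [
    [-0.197, -0.282, 0.058],
    [-0.187, -0.288, 0.058],
    [-0.178, -0.294, 0.058],
    [-0.168, -0.3, 0.058],
    [-0.158, -0.305, 0.058],
    [-0.148, -0.31, 0.058],
    [-0.138, -0.315, 0.058],
    [-0.128, -0.319, 0.058],
    [-0.117, -0.323, 0.058],
    [-0.106, -0.327, 0.058],
    [-0.096, -0.33, 0.058],
    [-0.085, -0.333, 0.058],
    [-0.074, -0.335, 0.058],
    [-0.063, -0.338, 0.058],
    [-0.052, -0.34, 0.058],
    [-0.041, -0.341, 0.058],
    [-0.03, -0.342, 0.058],
    [0, 0, 0]
  ],
  "twist": [
    [0, 0, -0.016],
    [0, 0, -0.016],
    [0, 0, -0.016],
    [0, 0, -0.016],
    [0, 0, -0.016],
    [0, 0, -0.016],
    [0, 0, -0.016],
    [0, 0, -0.016],
    [0, 0, -0.016],
    [0, 0, -0.016],
    [0, 0, -0.016],
    [0, 0, -0.016],
    [0, 0, -0.016],
    [0, 0, -0.016],
    [0, 0, -0.016],
    [0, 0, -0.016],
    [0, 0, -0.016],
    [0, 0, 0]
  ],
  "jaw": [80, 80, 80, 80, 80, 80, 80, 80, 80, 80, 80, 80, 80, 80, 80, 80, 80, 80],
  "grip_force": 40
}}

```text
clock: 2.1
tcp_pos: [0.636, -0.0769, 0.28]
orientation: [2.947, -1.078, 0.008]
contact_force: [-0.8, 0.1, 0.6]
grip_width: 0.0585
```

```bash
sed -i 's/D.append(\[round(x,3)/D.append([float(round(x,3))/; s/T.append(\[0,0,round(-dy\/120,4)\])/T.append([0,0,float(round(-dy\/120,4))])/' h.py; python3 - <<'E'
from h import *
p,y=rep(); plan(p,y,(*S['b'],.26),-40,5)
E
```

```text
t 2.1 p [ 0.636  -0.0769  0.28  ] yaw -40.19 tilt [0.0057 0.0011] F [-0.83  0.09  0.61] M [ 0.011  0.021 -0.023] w 0.0585 j7 -0.847 tau7 -0.245
n 5 step mm 5.570363712261454 deg 0.03831591547184558
[[0.015, -0.028, 0.033], [0.015, -0.028, 0.033], [0.015, -0.028, 0.033], [0.015, -0.028, 0.033], [0.015, -0.028, 0.033]]
[[0, 0, -0.0003], [0, 0, -0.0003], [0, 0, -0.0003], [0, 0, -0.0003], [0, 0, -0.0003]]
```

```bash
cat >> h.py <<'E'
def des(y):
    a=np.radians(y); c,s=np.cos(a),np.sin(a)
    return np.array([[c,s,0],[s,-c,0],[0,0,-1]])
def plan2(tgt,ty,n,m=None):
    "n rows; tilt fixed evenly too"
    o,p,y,M=state(); rv=Rn.from_matrix(M.T@des(y)).as_rotvec(degrees=True)
    d=(np.array(tgt)-p)/n; dy=(ty-y)/n; D=[];T=[]
    for i in range(n):
        a=np.radians(y+dy*i); k=np.radians(dy*i)
        v=rv/n
        D.append([float(round(x,3)) for x in ((d[0]*np.cos(a)+d[1]*np.sin(a))/.12,(d[0]*np.sin(a)-d[1]*np.cos(a))/.12,-d[2]/.12)])
        T.append([float(round(v[0]/120,4)),float(round(v[1]/120,4)),float(round(-dy/120,4))])
    print("n",n,"step mm",round(np.linalg.norm(d)*1000,1),"deg",round(dy,2)); print(D); print(T)
E
python3 - <<'E'
from h import *
plan2((*S['b'],.265),-20,4)
E
```

```text
n 4 step mm 6.1 deg 5.05
[[0.019, -0.036, 0.031], [0.022, -0.034, 0.031], [0.025, -0.032, 0.031], [0.028, -0.029, 0.031]]
[[0.0001, -0.0007, -0.0421], [0.0001, -0.0007, -0.0421], [0.0001, -0.0007, -0.0421], [0.0001, -0.0007, -0.0421]]
```

>>> {"fn": "apply_moves", "kwargs": {
  "dp": [
    [0.019, -0.036, 0.031],
    [0.022, -0.034, 0.031],
    [0.025, -0.032, 0.031],
    [0.028, -0.029, 0.031],
    [0, 0, 0],
    [0, 0, 0.18],
    [0, 0, 0.18],
    [0, 0, 0]
  ],
  "twist": [
    [0.0001, -0.0007, -0.0421],
    [0.0001, -0.0007, -0.0421],
    [0.0001, -0.0007, -0.0421],
    [0.0001, -0.0007, -0.0421],
    [0, 0, 0],
    [0, 0, 0],
    [0, 0, 0],
    [0, 0, 0]
  ],
  "jaw": [80, 80, 80, 80, 80, 80, 80, 80]
}}

```text
clock: 2.9
tcp_pos: [0.6546, -0.07, 0.2209]
orientation: [3.094, -0.535, -0.0]
contact_force: [-0.6, 0.3, -0.2]
grip_width: 0.0585
```

```bash
python3 - <<'E'
from h import *
rep(); f=r.grab_frame("scene"); cv2.imwrite("pics/s1.png",cv2.resize(f["color"][130:300,160:360,::-1],None,fx=3.5,fy=3.5))
plan2((*S['b'],.220),-20,2)
E
```

```text
t 2.9 p [ 0.6546 -0.07    0.2209] yaw -19.62 tilt [0.0002 0.002 ] F [-0.59  0.26 -0.17] M [-0.021  0.057  0.019] w 0.0585 j7 -0.57 tau7 -0.068
n 2 step mm 1.4 deg -0.2
[[-0.005, 0.001, 0.01], [-0.005, 0.001, 0.01]]
[[0.0003, -0.0005, 0.0016], [0.0003, -0.0005, 0.0016]]
```

View pics/s1.png

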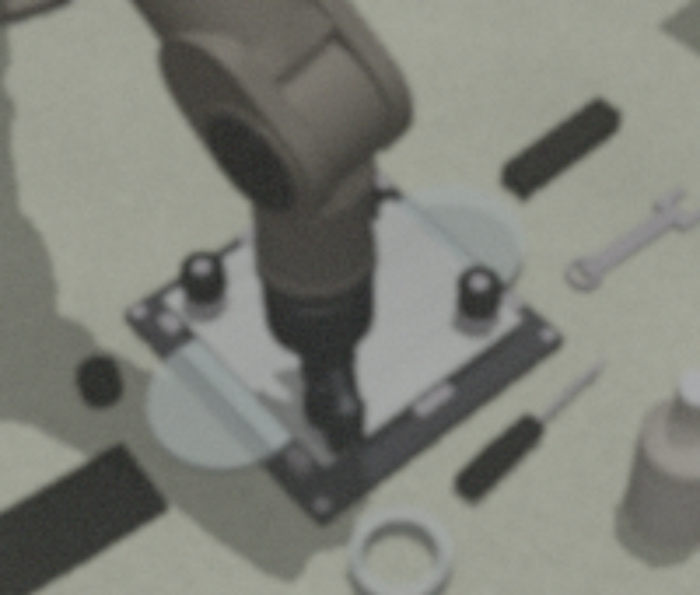

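The gripper stands around the b knob, near (335,410) in the crop, and the other knobs are clear. I'll close on it.

>>> {"fn": "apply_moves", "kwargs": {
  "dp": [
    [-0.005, 0.001, 0.01],
    [0, 0, 0],
    [0, 0, 0],
    [0, 0, 0]
  ],
  "twist": [
    [0, -0.001, 0],
    [0, 0, 0],
    [0, 0, 0],
    [0, 0, 0]
  ],
  "jaw": [255, 255, 255, 255],
  "grip_force": 40
}}

```text
clock: 3.35
tcp_pos: [0.6547, -0.0703, 0.2232]
orientation: [3.094, -0.539, 0.003]
contact_force: [1.3, 1.6, -7.1]
grip_width: 0.033
```

```bash
python3 - <<'E'
from h import *
rep()
E
```

```text
t 3.35 p [ 0.6547 -0.0703  0.2232] yaw -19.76 tilt [0.0019 0.0009] F [ 1.35  1.57 -7.11] M [-0.003 -0.421  0.085] w 0.033 j7 -0.571 tau7 -0.037
```

>>> {"fn": "apply_moves", "kwargs": {
  "dp": [
    [0, 0, 0.0056],
    [0, 0, 0.0056],
    [0, 0, 0.0056],
    [0, 0, 0.0056],
    [0, 0, 0.0056]
  ],
  "twist": [
    [0, 0, 0.064],
    [0, 0, 0.064],
    [0, 0, 0.064],
    [0, 0, 0.064],
    [0, 0, 0.064]
  ],
  "jaw": [255, 255, 255, 255, 255]
}}

```text
clock: 3.85
tcp_pos: [0.6545, -0.0703, 0.2198]
orientation: [-2.728, 1.558, -0.003]
contact_force: [0.8, -0.5, -6.1]
grip_width: 0.0327
```

```bash
python3 - <<'E'
from h import *
rep()
E
```

```text
t 3.85 p [ 0.6545 -0.0703  0.2198] yaw -59.47 tilt [ 0.0013 -0.0011] F [ 0.78 -0.5  -6.07] M [-0.062 -0.219  0.156] w 0.0327 j7 -1.149 tau7 1.357
```

```bash
python3 - <<'E'
from h import *
plan(np.array([.6545,-.0703,.262]),-62,(*S['d'],.262),-10,7)
E
```

```text
n 7 step mm 30.45382587137586 deg 7.428571428571429
[[-0.237, 0.09, -0.0], [-0.247, 0.059, -0.0], [-0.252, 0.026, -0.0], [-0.254, -0.006, -0.0], [-0.251, -0.039, -0.0], [-0.244, -0.071, -0.0], [-0.232, -0.102, -0.0]]
[[0, 0, -0.0619], [0, 0, -0.0619], [0, 0, -0.0619], [0, 0, -0.0619], [0, 0, -0.0619], [0, 0, -0.0619], [0, 0, -0.0619]]
```

>>> {"fn": "apply_moves", "kwargs": {
  "dp": [
    [0, 0, 0.001],
    [0, 0, 0],
    [0, 0, 0],
    [0, 0, -0.17],
    [0, 0, -0.17],
    [-0.237, 0.09, 0],
    [-0.247, 0.059, 0],
    [-0.252, 0.026, 0],
    [-0.254, -0.006, 0],
    [-0.251, -0.039, 0],
    [-0.244, -0.071, 0],
    [-0.232, -0.102, 0],
    [0, 0, 0]
  ],
  "twist": [
    [0, 0, 0.02],
    [0, 0, 0],
    [0, 0, 0],
    [0, 0, 0],
    [0, 0, 0],
    [0, 0, -0.062],
    [0, 0, -0.062],
    [0, 0, -0.062],
    [0, 0, -0.062],
    [0, 0, -0.062],
    [0, 0, -0.062],
    [0, 0, -0.062],
    [0, 0, 0]
  ],
  "jaw": [255, 255, 80, 80, 80, 80, 80, 80, 80, 80, 80, 80, 80]
}}

```text
clock: 5.15
tcp_pos: [0.4899, 0.0724, 0.2703]
orientation: [-3.135, 0.198, -0.033]
contact_force: [-0.1, -0.1, 0.2]
grip_width: 0.0586
```

```bash
python3 - <<'E'
from h import *
rep();plan2((*S['d'],.222),-10,3)
f,W=cloud("top"); c0=S['b']
for k,c0 in S.items():
    m=(np.hypot(W[...,0]-c0[0],W[...,1]-c0[1])<0.012)&(W[...,2]>0.05)&(W[...,2]<.1)
    print(k,m.sum(),np.median(W[m],0) if m.any() else 0)
cv2.imwrite("pics/t2.png",cv2.resize(f["color"][150:320,210:410,::-1],None,fx=3.5,fy=3.5))
E
```

```text
t 5.15 p [0.4899 0.0724 0.2703] yaw -7.21 tilt [ 0.0211 -0.0015] F [-0.13 -0.12  0.24] M [-0.001  0.027 -0.012] w 0.0586 j7 -0.661 tau7 0.47
n 3 step mm 16.2 deg -0.93
[[0.012, 0.005, 0.134], [0.012, 0.005, 0.134], [0.012, 0.005, 0.134]]
[[-0.0002, -0.0034, 0.0077], [-0.0002, -0.0034, 0.0077], [-0.0002, -0.0034, 0.0077]]
b 98 [ 0.65387427 -0.06935798  0.07533834]
d 0 0
a 102 [0.64333498 0.07891151 0.07917007]
c 109 [ 0.50504102 -0.07989249  0.07940938]
```

View pics/t2.png

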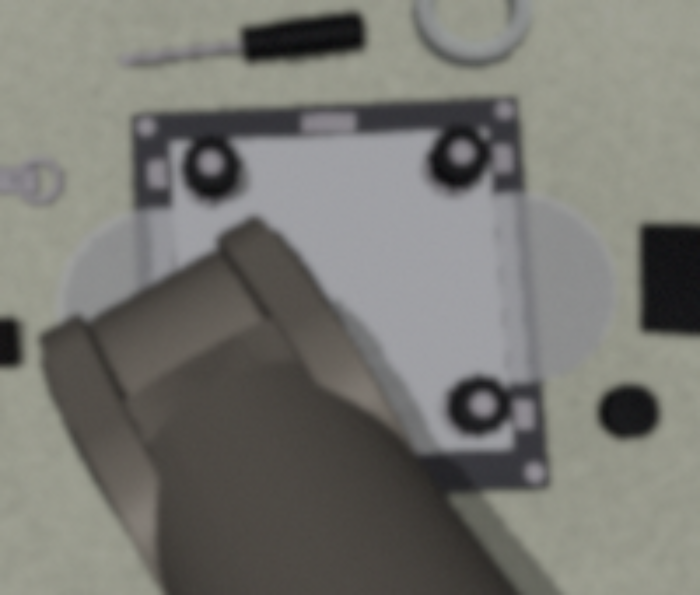

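>>> {"fn": "apply_moves", "kwargs": {
  "dp": [
    [0.012, 0.005, 0.134],
    [0.012, 0.005, 0.134],
    [0.012, 0.005, 0.134],
    [0, 0, 0],
    [0, 0, 0],
    [0, 0, 0],
    [0, 0, 0],
    [0, 0, 0],
    [0, 0, 0.0056],
    [0, 0, 0.0056],
    [0, 0, 0.0056],
    [0, 0, 0.0056],
    [0, 0, 0.0056],
    [0, 0, 0.001],
    [0, 0, 0]
  ],
  "twist": [
    [0, -0.0034, 0.008],
    [0, -0.0034, 0.008],
    [0, -0.0034, 0.008],
    [0, 0, 0],
    [0, 0, 0],
    [0, 0, 0],
    [0, 0, 0],
    [0, 0, 0],
    [0, 0, 0.064],
    [0, 0, 0.064],
    [0, 0, 0.064],
    [0, 0, 0.064],
    [0, 0, 0.064],
    [0, 0, 0.02],
    [0, 0, 0]
  ],
  "jaw": [80, 80, 80, 80, 255, 255, 255, 255, 255, 255, 255, 255, 255, 255, 255]
}}

```text
clock: 6.7
tcp_pos: [0.495, 0.0675, 0.2146]
orientation: [2.802, -1.408, -0.017]
contact_force: [-0.4, -0.1, -2.3]
grip_width: 0.0328
```

```bash
python3 - <<'E'
from h import *
p,y=rep()
plan(np.array([p[0],p[1],.262]),y,(*S['a'],.262),-10,7)
E
```

```text
t 6.7 p [0.495  0.0675 0.2146] yaw -53.37 tilt [-0.007   0.0097] F [-0.37 -0.12 -2.35] M [-0.148 -0.067 -0.041] w 0.0328 j7 -1.352 tau7 -0.341
n 7 step mm 21.28804803891388 deg 6.196348080369461
[[0.094, -0.15, -0.0], [0.11, -0.139, -0.0], [0.124, -0.127, -0.0], [0.137, -0.113, -0.0], [0.148, -0.097, -0.0], [0.158, -0.081, -0.0], [0.166, -0.063, -0.0]]
[[0, 0, -0.0516], [0, 0, -0.0516], [0, 0, -0.0516], [0, 0, -0.0516], [0, 0, -0.0516], [0, 0, -0.0516], [0, 0, -0.0516]]
```

>>> {"fn": "apply_moves", "kwargs": {
  "dp": [
    [0, 0, 0],
    [0, 0, 0],
    [0, 0, -0.19],
    [0, 0, -0.19],
    [0.094, -0.15, 0],
    [0.11, -0.139, 0],
    [0.124, -0.127, 0],
    [0.137, -0.113, 0],
    [0.148, -0.097, 0],
    [0.158, -0.081, 0],
    [0.166, -0.063, 0],
    [0, 0, 0]
  ],
  "twist": [
    [0, 0, 0],
    [0, 0, 0],
    [0, 0, 0],
    [0, 0, 0],
    [0, 0, -0.052],
    [0, 0, -0.052],
    [0, 0, -0.052],
    [0, 0, -0.052],
    [0, 0, -0.052],
    [0, 0, -0.052],
    [0, 0, -0.052],
    [0, 0, 0]
  ],
  "jaw": [80, 80, 80, 80, 80, 80, 80, 80, 80, 80, 80, 80]
}}

```text
clock: 7.9
tcp_pos: [0.6513, 0.0794, 0.263]
orientation: [-3.134, 0.209, 0.01]
contact_force: [0.7, -0.1, 0.2]
grip_width: 0.0588
```

```bash
cat >> h.py <<'E'
def heights():
    for n in("top","scene"):
        f,W=cloud(n); s=n
        for k,c0 in S.items():
            m=(np.hypot(W[...,0]-c0[0],W[...,1]-c0[1])<0.012)&(W[...,2]>0.05)&(W[...,2]<.088)
            s+=f"  {k} {m.sum()} {np.median(W[m][:,2])*1000:.1f}" if m.sum()>15 else f"  {k} -"
        print(s)
    return f
E
python3 - <<'E'
from h import *
rep();plan2((*S['a'],.222),-10,3); heights()
E
```

```text
t 7.9 p [0.6513 0.0794 0.263 ] yaw -7.63 tilt [-0.0063 -0.0003] F [ 0.72 -0.1   0.2 ] M [0.008 0.004 0.041] w 0.0588 j7 -0.584 tau7 0.839
n 3 step mm 13.9 deg -0.79
[[-0.022, 0.003, 0.114], [-0.022, 0.003, 0.114], [-0.021, 0.003, 0.114]]
[[-0.0, 0.001, 0.0066], [-0.0, 0.001, 0.0066], [-0.0, 0.001, 0.0066]]
top  b -  d 110 75.5  a -  c -
scene  b 60 76.3  d 48 75.2  a 49 79.1  c 53 79.0
```

>>> {"fn": "apply_moves", "kwargs": {
  "dp": [
    [-0.022, 0.003, 0.114],
    [-0.022, 0.003, 0.114],
    [-0.021, 0.003, 0.114],
    [0, 0, 0],
    [0, 0, 0],
    [0, 0, 0],
    [0, 0, 0],
    [0, 0, 0],
    [0, 0, 0.0056],
    [0, 0, 0.0056],
    [0, 0, 0.0056],
    [0, 0, 0.0056],
    [0, 0, 0.0056],
    [0, 0, 0.001],
    [0, 0, 0]
  ],
  "twist": [
    [0, 0.001, 0.007],
    [0, 0.001, 0.007],
    [0, 0.001, 0.007],
    [0, 0, 0],
    [0, 0, 0],
    [0, 0, 0],
    [0, 0, 0],
    [0, 0, 0],
    [0, 0, 0.064],
    [0, 0, 0.064],
    [0, 0, 0.064],
    [0, 0, 0.064],
    [0, 0, 0.064],
    [0, 0, 0.02],
    [0, 0, 0]
  ],
  "jaw": [80, 80, 80, 80, 255, 255, 255, 255, 255, 255, 255, 255, 255, 255, 255]
}}

```text
clock: 9.5
tcp_pos: [0.6403, 0.0781, 0.2175]
orientation: [-2.802, 1.407, -0.017]
contact_force: [3.3, -0.8, -5.5]
grip_width: 0.0329
```

```bash
python3 - <<'E'
from h import *
p,y=rep()
plan(np.array([p[0],p[1],.262]),y,(*S['c'],.262),-10,7)
E
```

```text
t 9.5 p [0.6403 0.0781 0.2175] yaw -53.32 tilt [ 0.0073 -0.0101] F [ 3.3  -0.79 -5.55] M [ 0.187 -0.245 -0.037] w 0.0329 j7 -1.28 tau7 -0.339
n 7 step mm 29.773889033717804 deg 6.189253146356678
[[0.054, 0.242, -0.0], [0.028, 0.247, -0.0], [0.001, 0.248, -0.0], [-0.026, 0.247, -0.0], [-0.052, 0.243, -0.0], [-0.078, 0.236, -0.0], [-0.103, 0.226, -0.0]]
[[0, 0, -0.0516], [0, 0, -0.0516], [0, 0, -0.0516], [0, 0, -0.0516], [0, 0, -0.0516], [0, 0, -0.0516], [0, 0, -0.0516]]
```

>>> {"fn": "apply_moves", "kwargs": {
  "dp": [
    [0, 0, 0],
    [0, 0, 0],
    [0, 0, -0.18],
    [0, 0, -0.18],
    [0.054, 0.242, 0],
    [0.028, 0.247, 0],
    [0.001, 0.248, 0],
    [-0.026, 0.247, 0],
    [-0.052, 0.243, 0],
    [-0.078, 0.236, 0],
    [-0.103, 0.226, 0],
    [0, 0, 0]
  ],
  "twist": [
    [0, 0, 0],
    [0, 0, 0],
    [0, 0, 0],
    [0, 0, 0],
    [0, 0, -0.052],
    [0, 0, -0.052],
    [0, 0, -0.052],
    [0, 0, -0.052],
    [0, 0, -0.052],
    [0, 0, -0.052],
    [0, 0, -0.052],
    [0, 0, 0]
  ],
  "jaw": [80, 80, 80, 80, 80, 80, 80, 80, 80, 80, 80, 80]
}}

```text
clock: 10.7
tcp_pos: [0.5016, -0.086, 0.2655]
orientation: [-3.134, 0.189, -0.026]
contact_force: [-0.1, -0.3, -0.7]
grip_width: 0.0578
```

```bash
python3 - <<'E'
from h import *
rep();plan2((*S['c'],.222),-10,3); heights()
E
```

```text
t 10.7 p [ 0.5016 -0.086   0.2655] yaw -6.91 tilt [ 0.0161 -0.0026] F [-0.11 -0.32 -0.65] M [0.032 0.018 0.009] w 0.0578 j7 -0.3 tau7 1.141
n 3 step mm 14.7 deg -1.03
[[0.006, -0.017, 0.121], [0.006, -0.018, 0.121], [0.005, -0.018, 0.121]]
[[-0.0004, -0.0026, 0.0086], [-0.0004, -0.0026, 0.0086], [-0.0004, -0.0026, 0.0086]]
top  b 96 75.1  d 111 75.6  a 104 75.3  c -
scene  b 57 75.4  d 46 75.8  a 51 75.9  c -
```

>>> {"fn": "apply_moves", "kwargs": {
  "dp": [
    [0.006, -0.017, 0.121],
    [0.006, -0.018, 0.121],
    [0.005, -0.018, 0.121],
    [0, 0, 0],
    [0, 0, 0],
    [0, 0, 0],
    [0, 0, 0],
    [0, 0, 0],
    [0, 0, 0.0056],
    [0, 0, 0.0056],
    [0, 0, 0.0056],
    [0, 0, 0.0056],
    [0, 0, 0.0056],
    [0, 0, 0.001],
    [0, 0, 0]
  ],
  "twist": [
    [0, -0.0026, 0.009],
    [0, -0.0026, 0.009],
    [0, -0.0026, 0.009],
    [0, 0, 0],
    [0, 0, 0],
    [0, 0, 0],
    [0, 0, 0],
    [0, 0, 0],
    [0, 0, 0.064],
    [0, 0, 0.064],
    [0, 0, 0.064],
    [0, 0, 0.064],
    [0, 0, 0.064],
    [0, 0, 0.02],
    [0, 0, 0]
  ],
  "jaw": [80, 80, 80, 80, 255, 255, 255, 255, 255, 255, 255, 255, 255, 255, 255]
}}

```text
clock: 12.3
tcp_pos: [0.5135, -0.0731, 0.2208]
orientation: [-2.811, 1.381, -0.017]
contact_force: [-0.6, 0.0, -4.6]
grip_width: 0.0319
```

```bash
python3 - <<'E'
from h import *
p,y=rep()
plan(np.array([p[0],p[1],.258]),y,(*S['b'],.258),-10,6)
E
```

```text
t 12.3 p [ 0.5135 -0.0731  0.2208] yaw -52.31 tilt [ 0.0058 -0.0135] F [-0.55  0.   -4.62] M [-0.009  0.154  0.005] w 0.0319 j7 -1.013 tau7 -0.402
n 6 step mm 23.427599016770024 deg 7.051693380104894
[[0.116, -0.157, -0.0], [0.134, -0.142, -0.0], [0.151, -0.124, -0.0], [0.165, -0.105, -0.0], [0.176, -0.084, -0.0], [0.185, -0.062, -0.0]]
[[0, 0, -0.0588], [0, 0, -0.0588], [0, 0, -0.0588], [0, 0, -0.0588], [0, 0, -0.0588], [0, 0, -0.0588]]
```

>>> {"fn": "apply_moves", "kwargs": {
  "dp": [
    [0, 0, 0],
    [0, 0, 0],
    [0, 0, -0.17],
    [0, 0, -0.15],
    [0.116, -0.157, 0],
    [0.134, -0.142, 0],
    [0.151, -0.124, 0],
    [0.165, -0.105, 0],
    [0.176, -0.084, 0],
    [0.185, -0.062, 0],
    [0, 0, 0],
    [0, 0, 0]
  ],
  "twist": [
    [0, 0, 0],
    [0, 0, 0],
    [0, 0, 0],
    [0, 0, 0],
    [0, 0, -0.059],
    [0, 0, -0.059],
    [0, 0, -0.059],
    [0, 0, -0.059],
    [0, 0, -0.059],
    [0, 0, -0.059],
    [0, 0, 0],
    [0, 0, 0]
  ],
  "jaw": [80, 80, 80, 80, 80, 80, 80, 80, 80, 80, 80, 80]
}}

```text
clock: 13.5
tcp_pos: [0.6609, -0.0642, 0.2708]
orientation: [-3.125, 0.203, -0.041]
contact_force: [-0.2, -0.0, -0.0]
grip_width: 0.0583
```

```bash
python3 - <<'E'
from h import *
rep();plan2((*S['b'],.2185),-10,3); f=heights()
cv2.imwrite("pics/s3.png",cv2.resize(f["color"][130:300,160:360,::-1],None,fx=3.5,fy=3.5))
E
```

```text
t 13.5 p [ 0.6609 -0.0642  0.2708] yaw -7.43 tilt [ 0.0258 -0.0116] F [-0.24 -0.01 -0.02] M [-0.017 -0.004  0.009] w 0.0583 j7 -0.331 tau7 0.093
n 3 step mm 17.7 deg -0.86
[[-0.017, 0.018, 0.145], [-0.017, 0.018, 0.145], [-0.016, 0.018, 0.145]]
[[-0.0018, -0.0041, 0.0071], [-0.0018, -0.0041, 0.0071], [-0.0018, -0.0041, 0.0071]]
top  b -  d 110 75.7  a 104 75.3  c 110 75.4
scene  b 60 75.7  d -  a 51 76.7  c 51 75.5
```

View pics/s3.png

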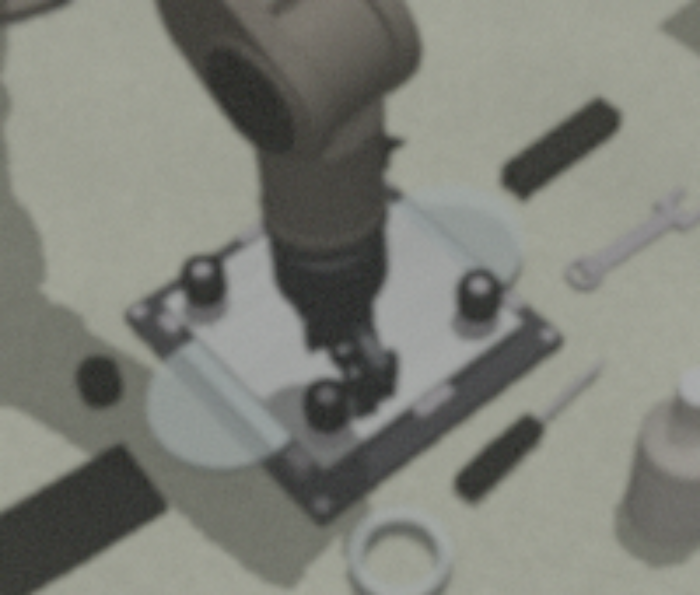

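All four knob tops read 75.1–75.7 mm, against 79.2 mm at the start, so each screw is about 3.5–4 mm down and the first round is done. The gripper is hovering by b at (350,380). I'll settle it more carefully this time.

```bash
python3 - <<'E'
from h import *
plan2((*S['b'],.265),-10,3)
E
```

```text
n 3 step mm 3.4 deg -0.86
[[-0.016, 0.018, 0.016], [-0.015, 0.018, 0.016], [-0.015, 0.018, 0.016]]
[[-0.0018, -0.0041, 0.0071], [-0.0018, -0.0041, 0.0071], [-0.0018, -0.0041, 0.0071]]
```

>>> {"fn": "apply_moves", "kwargs": {
  "dp": [
    [-0.016, 0.018, 0.016],
    [-0.015, 0.018, 0.016],
    [-0.015, 0.018, 0.016],
    [0, 0, 0],
    [0, 0, 0.13],
    [0, 0, 0.13],
    [0, 0, 0.12],
    [0, 0, 0]
  ],
  "twist": [
    [-0.0018, -0.0041, 0.0071],
    [-0.0018, -0.0041, 0.0071],
    [-0.0018, -0.0041, 0.0071],
    [0, 0, 0],
    [0, 0, 0],
    [0, 0, 0],
    [0, 0, 0],
    [0, 0, 0]
  ],
  "jaw": [80, 80, 80, 80, 80, 80, 80, 80]
}}

```text
clock: 14.4
tcp_pos: [0.6505, -0.0707, 0.2143]
orientation: [3.127, -0.283, -0.009]
contact_force: [-1.2, -0.4, 0.4]
grip_width: 0.0587
```

```bash
python3 - <<'E'
from h import *
rep();plan2((*S['b'],.217),-10,2)
E
```

```text
t 14.4 p [ 0.6505 -0.0707  0.2143] yaw -10.33 tilt [-0.0056  0.0026] F [-1.21 -0.37  0.39] M [-0.018  0.045 -0.039] w 0.0587 j7 -0.392 tau7 -0.06
n 2 step mm 2.3 deg 0.16
[[0.014, -0.006, -0.011], [0.014, -0.006, -0.011]]
[[0.0006, 0.0013, -0.0014], [0.0006, 0.0013, -0.0014]]
```

>>> {"fn": "apply_moves", "kwargs": {
  "dp": [
    [0.014, -0.006, -0.011],
    [0.012, -0.005, -0.011],
    [0, 0, 0],
    [0, 0, 0],
    [0, 0, 0],
    [0, 0, 0.004],
    [0, 0, 0.004],
    [0, 0, 0.004],
    [0, 0, 0.003]
  ],
  "twist": [
    [0.0006, 0.0013, -0.0014],
    [0.0006, 0.0013, -0.0014],
    [0, 0, 0],
    [0, 0, 0],
    [0, 0, 0],
    [0, 0, 0.045],
    [0, 0, 0.045],
    [0, 0, 0.045],
    [0, 0, 0.03]
  ],
  "jaw": [80, 255, 255, 255, 255, 255, 255, 255, 255]
}}

```text
clock: 15.3
tcp_pos: [0.6548, -0.0699, 0.215]
orientation: [-3.03, 0.823, -0.003]
contact_force: [1.6, -0.2, -3.3]
grip_width: 0.033
```

```bash
python3 - <<'E'
from h import *
rep()
E
```

```text
t 15.3 p [ 0.6548 -0.0699  0.215 ] yaw -30.38 tilt [ 0.0017 -0.0021] F [ 1.62 -0.24 -3.27] M [ 0.012 -0.133  0.146] w 0.033 j7 -0.683 tau7 0.338
```

>>> {"fn": "apply_moves", "kwargs": {
  "dp": [
    [0, 0, 0.003],
    [0, 0, 0.003]
  ],
  "twist": [
    [0, 0, 0.033],
    [0, 0, 0.033]
  ],
  "jaw": [255, 255]
}}

```text
clock: 15.5
tcp_pos: [0.6548, -0.0699, 0.2143]
orientation: [-2.964, 1.037, -0.004]
contact_force: [2.0, -1.9, -2.9]
grip_width: 0.033
```

```bash
python3 - <<'E'
from h import *
rep()
E
```

```text
t 15.5 p [ 0.6548 -0.0699  0.2143] yaw -38.59 tilt [ 0.0018 -0.0024] F [ 2.01 -1.86 -2.85] M [ 0.019 -0.146  0.156] w 0.033 j7 -0.801 tau7 0.614
```

>>> {"fn": "apply_moves", "kwargs": {
  "dp": [
    [0, 0, 0.003],
    [0, 0, 0.003]
  ],
  "twist": [
    [0, 0, 0.033],
    [0, 0, 0.033]
  ],
  "jaw": [255, 255]
}}

```text
clock: 15.7
tcp_pos: [0.6549, -0.0699, 0.2137]
orientation: [-2.882, 1.246, -0.005]
contact_force: [0.5, -0.1, -3.1]
grip_width: 0.0327
```

```bash
python3 - <<'E'
from h import *
p,y=rep()
plan(np.array([p[0],p[1],.258]),y-2,(*S['d'],.26),-10,8)
E
```

```text
t 15.7 p [ 0.6549 -0.0699  0.2137] yaw -46.78 tilt [ 0.002  -0.0029] F [ 0.51 -0.11 -3.14] M [ 0.023 -0.007  0.264] w 0.0327 j7 -0.919 tau7 0.526
n 8 step mm 26.649245749199505 deg 4.847729953382136
[[-0.22, 0.03, -0.002], [-0.222, 0.011, -0.002], [-0.222, -0.007, -0.002], [-0.221, -0.026, -0.002], [-0.218, -0.045, -0.002], [-0.213, -0.063, -0.002], [-0.207, -0.081, -0.002], [-0.199, -0.098, -0.002]]
[[0, 0, -0.0404], [0, 0, -0.0404], [0, 0, -0.0404], [0, 0, -0.0404], [0, 0, -0.0404], [0, 0, -0.0404], [0, 0, -0.0404], [0, 0, -0.0404]]
```

>>> {"fn": "apply_moves", "kwargs": {
  "dp": [
    [0, 0, 0],
    [0, 0, 0],
    [0, 0, -0.19],
    [0, 0, -0.18],
    [-0.22, 0.03, 0],
    [-0.222, 0.011, 0],
    [-0.222, -0.007, 0],
    [-0.221, -0.026, 0],
    [-0.218, -0.045, 0],
    [-0.213, -0.063, 0],
    [-0.207, -0.081, 0],
    [-0.199, -0.098, 0],
    [0, 0, 0]
  ],
  "twist": [
    [0, 0, 0],
    [0, 0, 0],
    [0, 0, 0],
    [0, 0, 0],
    [0, 0, -0.04],
    [0, 0, -0.04],
    [0, 0, -0.04],
    [0, 0, -0.04],
    [0, 0, -0.04],
    [0, 0, -0.04],
    [0, 0, -0.04],
    [0, 0, -0.04],
    [0, 0, 0]
  ],
  "jaw": [80, 80, 80, 80, 80, 80, 80, 80, 80, 80, 80, 80, 80]
}}

```text
clock: 17.0
tcp_pos: [0.4816, 0.066, 0.2637]
orientation: [3.138, -0.157, 0.021]
contact_force: [-0.8, -0.3, 0.0]
grip_width: 0.0587
```

```bash
python3 - <<'E'
from h import *
rep();plan2((.494,.069,.26),-10,3); heights()
E
```

```text
t 17.0 p [0.4816 0.066  0.2637] yaw -5.73 tilt [ 0.0132 -0.0006] F [-0.82 -0.26  0.03] M [-0.001  0.024 -0.042] w 0.0587 j7 -0.593 tau7 0.198
n 3 step mm 4.4 deg -1.42
[[0.034, -0.012, 0.01], [0.033, -0.012, 0.01], [0.033, -0.013, 0.01]]
[[-0.0001, -0.0021, 0.0119], [-0.0001, -0.0021, 0.0119], [-0.0001, -0.0021, 0.0119]]
top  b 101 72.6  d -  a 104 75.2  c 111 75.6
scene  b 57 72.2  d -  a 55 75.1  c 51 75.3
```

>>> {"fn": "apply_moves", "kwargs": {
  "dp": [
    [0.032, -0.011, 0.01],
    [0.032, -0.012, 0.01],
    [0.026, -0.01, 0.01],
    [0, 0, 0],
    [0, 0, 0.12],
    [0, 0, 0.12],
    [0, 0, 0.1],
    [0, 0, 0],
    [0, 0, 0]
  ],
  "twist": [
    [0, -0.0021, 0.0119],
    [0, -0.0021, 0.0119],
    [0, -0.0021, 0.0119],
    [0, 0, 0],
    [0, 0, 0],
    [0, 0, 0],
    [0, 0, 0],
    [0, 0, 0],
    [0, 0, 0]
  ],
  "jaw": [80, 80, 80, 80, 80, 80, 80, 80, 80]
}}

```text
clock: 18.0
tcp_pos: [0.4996, 0.0641, 0.2154]
orientation: [-3.126, 0.305, -0.004]
contact_force: [0.7, 1.1, 0.2]
grip_width: 0.0584
```

```bash
python3 - <<'E'
from h import *
rep();plan2((.494,.0695,.217),-10,2)
E
```

```text
t 18.0 p [0.4996 0.0641 0.2154] yaw -11.15 tilt [ 0.0023 -0.001 ] F [0.72 1.12 0.23] M [ 0.001  0.007 -0.038] w 0.0584 j7 -0.703 tau7 -0.013
n 2 step mm 4.0 deg 0.58
[[-0.027, -0.017, -0.007], [-0.027, -0.018, -0.007]]
[[-0.0002, -0.0006, -0.0048], [-0.0002, -0.0006, -0.0048]]
```

>>> {"fn": "apply_moves", "kwargs": {
  "dp": [
    [-0.025, -0.017, -0.007],
    [-0.022, -0.014, -0.007],
    [0, 0, 0],
    [0, 0, 0],
    [0, 0, 0],
    [0, 0, 0],
    [0, 0, 0.004],
    [0, 0, 0.004],
    [0, 0, 0.004],
    [0, 0, 0.003]
  ],
  "twist": [
    [0, -0.0006, -0.004],
    [0, -0.0006, -0.004],
    [0, 0, 0],
    [0, 0, 0],
    [0, 0, 0],
    [0, 0, 0],
    [0, 0, 0.05],
    [0, 0, 0.05],
    [0, 0, 0.05],
    [0, 0, 0.033]
  ],
  "jaw": [80, 80, 255, 255, 255, 255, 255, 255, 255, 255]
}}

```text
clock: 19.0
tcp_pos: [0.4949, 0.0693, 0.2166]
orientation: [-3.011, 0.886, -0.003]
contact_force: [0.4, -0.6, -0.3]
grip_width: 0.0328
```

```bash
python3 - <<'E'
from h import *
rep()
E
```

```text
t 19.0 p [0.4949 0.0693 0.2166] yaw -32.79 tilt [ 0.0013 -0.0031] F [ 0.4  -0.63 -0.3 ] M [-0.006  0.04   0.134] w 0.0328 j7 -1.021 tau7 0.391
```

>>> {"fn": "apply_moves", "kwargs": {
  "dp": [
    [0, 0, 0.003],
    [0, 0, 0.003]
  ],
  "twist": [
    [0, 0, 0.033],
    [0, 0, 0.033]
  ],
  "jaw": [255, 255]
}}

```text
clock: 19.2
tcp_pos: [0.4949, 0.0693, 0.2159]
orientation: [-2.94, 1.1, -0.003]
contact_force: [0.2, -0.4, -0.1]
grip_width: 0.033
```

```bash
python3 - <<'E'
from h import *
p,y=rep()
plan(np.array([p[0],p[1],.258]),y-1,(.6435,.079,.26),-10,7)
E
```

```text
t 19.2 p [0.4949 0.0693 0.2159] yaw -41.01 tilt [ 0.0011 -0.0031] F [ 0.2  -0.39 -0.13] M [0.032 0.112 0.145] w 0.033 j7 -1.137 tau7 0.602
n 7 step mm 21.270303498693856 deg 4.572912765745783
[[0.124, -0.127, -0.002], [0.133, -0.117, -0.002], [0.142, -0.106, -0.002], [0.15, -0.094, -0.002], [0.157, -0.082, -0.002], [0.163, -0.069, -0.002], [0.168, -0.056, -0.002]]
[[0, 0, -0.0381], [0, 0, -0.0381], [0, 0, -0.0381], [0, 0, -0.0381], [0, 0, -0.0381], [0, 0, -0.0381], [0, 0, -0.0381]]
```

>>> {"fn": "apply_moves", "kwargs": {
  "dp": [
    [0, 0, 0.002],
    [0, 0, 0.002]
  ],
  "twist": [
    [0, 0, 0.025],
    [0, 0, 0.025]
  ],
  "jaw": [255, 255]
}}

```text
clock: 19.4
tcp_pos: [0.495, 0.0693, 0.2156]
orientation: [-2.877, 1.257, -0.004]
contact_force: [-0.1, -0.7, 0.7]
grip_width: 0.0327
```

```bash
python3 - <<'E'
from h import *
p,y=rep()
plan(np.array([p[0],p[1],.258]),y-1,(.6435,.079,.26),-10,7)
E
```

```text
t 19.4 p [0.495  0.0693 0.2156] yaw -47.2 tilt [ 0.0012 -0.003 ] F [-0.08 -0.69  0.71] M [-0.054  0.111  0.364] w 0.0327 j7 -1.225 tau7 0.202
n 7 step mm 21.259995915133537 deg 5.457668100604365
[[0.109, -0.139, -0.002], [0.122, -0.128, -0.002], [0.134, -0.116, -0.002], [0.144, -0.103, -0.002], [0.153, -0.089, -0.002], [0.161, -0.074, -0.002], [0.167, -0.058, -0.002]]
[[0, 0, -0.0455], [0, 0, -0.0455], [0, 0, -0.0455], [0, 0, -0.0455], [0, 0, -0.0455], [0, 0, -0.0455], [0, 0, -0.0455]]
```

>>> {"fn": "apply_moves", "kwargs": {
  "dp": [
    [0, 0, 0],
    [0, 0, 0],
    [0, 0, 0],
    [0, 0, -0.19],
    [0, 0, -0.17],
    [0.109, -0.139, 0],
    [0.122, -0.128, 0],
    [0.134, -0.116, 0],
    [0.144, -0.103, 0],
    [0.153, -0.089, 0],
    [0.161, -0.074, 0],
    [0.16, -0.055, 0],
    [0, 0, 0]
  ],
  "twist": [
    [0, 0, -0.012],
    [0, 0, 0],
    [0, 0, 0],
    [0, 0, 0],
    [0, 0, 0],
    [0, 0, -0.043],
    [0, 0, -0.043],
    [0, 0, -0.043],
    [0, 0, -0.043],
    [0, 0, -0.043],
    [0, 0, -0.043],
    [0, 0, -0.043],
    [0, 0, 0]
  ],
  "jaw": [255, 80, 80, 80, 80, 80, 80, 80, 80, 80, 80, 80, 80]
}}

```text
clock: 20.7
tcp_pos: [0.6466, 0.0849, 0.2613]
orientation: [-3.133, 0.207, -0.005]
contact_force: [-0.5, -0.1, 0.0]
grip_width: 0.0584
```

```bash
python3 - <<'E'
from h import *
rep();plan2((.6435,.079,.26),-10,3); heights()
E
```

```text
t 20.7 p [0.6466 0.0849 0.2613] yaw -7.58 tilt [ 0.0029 -0.0024] F [-0.45 -0.14  0.03] M [ 0.026  0.001 -0.037] w 0.0584 j7 -0.561 tau7 0.763
n 3 step mm 2.3 deg -0.81
[[-0.006, 0.017, 0.004], [-0.006, 0.018, 0.004], [-0.006, 0.018, 0.004]]
[[-0.0004, -0.0005, 0.0067], [-0.0004, -0.0005, 0.0067], [-0.0004, -0.0005, 0.0067]]
top  b -  d 111 72.4  a -  c -
scene  b 55 72.5  d 47 72.1  a 52 75.8  c 54 75.3
```

>>> {"fn": "apply_moves", "kwargs": {
  "dp": [
    [-0.006, 0.015, 0.004],
    [-0.006, 0.015, 0.004],
    [-0.004, 0.012, 0.004],
    [0, 0, 0],
    [0, 0, 0.12],
    [0, 0, 0.12],
    [0, 0, 0.1],
    [0, 0, 0],
    [0, 0, 0]
  ],
  "twist": [
    [0, 0, 0.0067],
    [0, 0, 0.0067],
    [0, 0, 0.005],
    [0, 0, 0],
    [0, 0, 0],
    [0, 0, 0],
    [0, 0, 0],
    [0, 0, 0],
    [0, 0, 0]
  ],
  "jaw": [80, 80, 80, 80, 80, 80, 80, 80, 80]
}}

```text
clock: 21.7
tcp_pos: [0.6373, 0.0797, 0.2134]
orientation: [3.128, -0.281, -0.007]
contact_force: [0.2, -0.9, 0.7]
grip_width: 0.0585
```

```bash
python3 - <<'E'
from h import *
rep();plan2((.6435,.079,.217),-10,2)
E
```

```text
t 21.7 p [0.6373 0.0797 0.2134] yaw -10.26 tilt [-0.0046  0.0015] F [ 0.19 -0.89  0.72] M [-0.046  0.028 -0.04 ] w 0.0585 j7 -0.618 tau7 -0.006
n 2 step mm 3.6 deg 0.13
[[0.026, -0.002, -0.015], [0.026, -0.002, -0.015]]
[[0.0004, 0.0011, -0.0011], [0.0004, 0.0011, -0.0011]]
```

>>> {"fn": "apply_moves", "kwargs": {
  "dp": [
    [0.026, -0.002, -0.015],
    [0.022, -0.002, -0.013],
    [0, 0, 0],
    [0, 0, 0],
    [0, 0, 0],
    [0, 0, 0],
    [0, 0, 0.005],
    [0, 0, 0.005],
    [0, 0, 0.005],
    [0, 0, 0.003]
  ],
  "twist": [
    [0.0004, 0.001, -0.001],
    [0.0004, 0.001, -0.001],
    [0, 0, 0],
    [0, 0, 0],
    [0, 0, 0],
    [0, 0, 0],
    [0, 0, 0.06],
    [0, 0, 0.06],
    [0, 0, 0.06],
    [0, 0, 0.03]
  ],
  "jaw": [80, 80, 255, 255, 255, 255, 255, 255, 255, 255]
}}

```text
clock: 22.7
tcp_pos: [0.6442, 0.0791, 0.2159]
orientation: [-2.985, 0.973, -0.003]
contact_force: [0.5, -0.1, -0.6]
grip_width: 0.0329
```

```bash
python3 - <<'E'
from h import *
rep()
E
```

```text
t 22.7 p [0.6442 0.0791 0.2159] yaw -36.11 tilt [ 0.0011 -0.0027] F [ 0.48 -0.11 -0.59] M [-0.037 -0.032  0.105] w 0.0329 j7 -0.986 tau7 0.192
```

>>> {"fn": "apply_moves", "kwargs": {
  "dp": [
    [0, 0, 0.002],
    [0, 0, 0.002]
  ],
  "twist": [
    [0, 0, 0.022],
    [0, 0, 0.022]
  ],
  "jaw": [255, 255]
}}

```text
clock: 22.9
tcp_pos: [0.6442, 0.0792, 0.2155]
orientation: [-2.935, 1.115, -0.003]
contact_force: [1.3, -0.8, 0.2]
grip_width: 0.0327
```

```bash
python3 - <<'E'
from h import *
rep()
E
```

```text
t 22.9 p [0.6442 0.0792 0.2155] yaw -41.61 tilt [ 0.0013 -0.0026] F [ 1.32 -0.76  0.22] M [0.002 0.101 0.161] w 0.0327 j7 -1.066 tau7 0.347
```

>>> {"fn": "apply_moves", "kwargs": {
  "dp": [
    [0, 0, 0.001],
    [0, 0, 0.001]
  ],
  "twist": [
    [0, 0, 0.017],
    [0, 0, 0.017]
  ],
  "jaw": [255, 255]
}}

```text
clock: 23.1
tcp_pos: [0.6441, 0.0793, 0.2154]
orientation: [-2.893, 1.222, -0.004]
contact_force: [0.5, -0.9, -1.2]
grip_width: 0.033
```

```bash
python3 - <<'E'
from h import *
p,y=rep()
plan(np.array([p[0],p[1],.256]),y,(.5045,-.08,.26),-10,8)
E
```

```text
t 23.1 p [0.6441 0.0793 0.2154] yaw -45.79 tilt [ 0.0017 -0.0025] F [ 0.54 -0.89 -1.22] M [-0.107 -0.007  0.301] w 0.033 j7 -1.127 tau7 0.074
n 8 step mm 26.480369359084413 deg 4.474056265762131
[[0.018, 0.22, -0.004], [0.0, 0.221, -0.004], [-0.017, 0.22, -0.004], [-0.034, 0.218, -0.004], [-0.051, 0.215, -0.004], [-0.067, 0.21, -0.004], [-0.084, 0.204, -0.004], [-0.099, 0.197, -0.004]]
[[0, 0, -0.0373], [0, 0, -0.0373], [0, 0, -0.0373], [0, 0, -0.0373], [0, 0, -0.0373], [0, 0, -0.0373], [0, 0, -0.0373], [0, 0, -0.0373]]
```

>>> {"fn": "apply_moves", "kwargs": {
  "dp": [
    [0, 0, 0],
    [0, 0, 0],
    [0, 0, -0.18],
    [0, 0, -0.18],
    [0.018, 0.22, 0],
    [0, 0.221, 0],
    [-0.017, 0.22, 0],
    [-0.034, 0.218, 0],
    [-0.051, 0.215, 0],
    [-0.067, 0.21, 0],
    [-0.084, 0.204, 0],
    [-0.07, 0.14, 0],
    [0, 0, 0],
    [0, 0, 0]
  ],
  "twist": [
    [0, 0, -0.008],
    [0, 0, 0],
    [0, 0, 0],
    [0, 0, 0],
    [0, 0, -0.037],
    [0, 0, -0.037],
    [0, 0, -0.037],
    [0, 0, -0.037],
    [0, 0, -0.037],
    [0, 0, -0.037],
    [0, 0, -0.037],
    [0, 0, -0.03],
    [0, 0, 0],
    [0, 0, 0]
  ],
  "jaw": [80, 80, 80, 80, 80, 80, 80, 80, 80, 80, 80, 80, 80, 80]
}}

```text
clock: 24.5
tcp_pos: [0.5107, -0.0824, 0.2618]
orientation: [-3.131, 0.219, -0.014]
contact_force: [1.2, 0.9, 0.7]
grip_width: 0.0587
```

```bash
python3 - <<'E'
from h import *
rep();plan2((.5045,-.08,.26),-10,3); heights()
E
```

```text
t 24.5 p [ 0.5107 -0.0824  0.2618] yaw -8.0 tilt [ 0.009  -0.0031] F [1.16 0.87 0.68] M [ 0.064 -0.007  0.027] w 0.0587 j7 -0.291 tau7 0.112
n 3 step mm 2.3 deg -0.67
[[-0.018, -0.004, 0.005], [-0.018, -0.004, 0.005], [-0.018, -0.004, 0.005]]
[[-0.0005, -0.0014, 0.0056], [-0.0005, -0.0014, 0.0056], [-0.0005, -0.0014, 0.0056]]
top  b 99 72.4  d 110 72.8  a 101 72.3  c -
scene  b 57 72.5  d 45 72.7  a 51 72.5  c 23 75.4
```

>>> {"fn": "apply_moves", "kwargs": {
  "dp": [
    [-0.018, -0.004, 0.005],
    [-0.018, -0.004, 0.005],
    [-0.012, -0.003, 0.005],
    [0, 0, 0],
    [0, 0, 0.12],
    [0, 0, 0.12],
    [0, 0, 0.1],
    [0, 0, 0],
    [0, 0, 0]
  ],
  "twist": [
    [-0.0005, -0.0014, 0.0056],
    [-0.0005, -0.0014, 0.0056],
    [-0.0005, -0.0014, 0.005],
    [0, 0, 0],
    [0, 0, 0],
    [0, 0, 0],
    [0, 0, 0],
    [0, 0, 0],
    [0, 0, 0]
  ],
  "jaw": [80, 80, 80, 80, 80, 80, 80, 80, 80]
}}

```text
clock: 25.5
tcp_pos: [0.5067, -0.0756, 0.2149]
orientation: [-3.129, 0.268, 0.001]
contact_force: [-0.2, 0.9, 0.4]
grip_width: 0.0586
```

```bash
python3 - <<'E'
from h import *
rep();plan2((.5045,-.08,.217),-10,2)
E
```

```text
t 25.5 p [ 0.5067 -0.0756  0.2149] yaw -9.79 tilt [-0.0005 -0.0015] F [-0.16  0.94  0.37] M [ 0.038 -0.036  0.049] w 0.0586 j7 -0.369 tau7 -0.011
n 2 step mm 2.7 deg -0.11
[[-0.006, 0.02, -0.009], [-0.006, 0.02, -0.009]]
[[-0.0004, 0.0001, 0.0009], [-0.0004, 0.0001, 0.0009]]
```

>>> {"fn": "apply_moves", "kwargs": {
  "dp": [
    [-0.006, 0.02, -0.009],
    [-0.005, 0.016, -0.008],
    [0, 0, 0],
    [0, 0, 0],
    [0, 0, 0],
    [0, 0, 0],
    [0, 0, 0.005],
    [0, 0, 0.005],
    [0, 0, 0.005],
    [0, 0, 0.003]
  ],
  "twist": [
    [0, 0, 0.001],
    [0, 0, 0.001],
    [0, 0, 0],
    [0, 0, 0],
    [0, 0, 0],
    [0, 0, 0],
    [0, 0, 0.06],
    [0, 0, 0.06],
    [0, 0, 0.05],
    [0, 0, 0.03]
  ],
  "jaw": [80, 80, 255, 255, 255, 255, 255, 255, 255, 255]
}}

```text
clock: 26.5
tcp_pos: [0.5052, -0.0804, 0.2161]
orientation: [-2.995, 0.942, -0.004]
contact_force: [0.7, -0.4, -0.8]
grip_width: 0.033
```

```bash
python3 - <<'E'
from h import *
rep()
E
```

```text
t 26.5 p [ 0.5052 -0.0804  0.2161] yaw -34.93 tilt [ 0.0016 -0.003 ] F [ 0.67 -0.43 -0.77] M [-0.071  0.058  0.104] w 0.033 j7 -0.714 tau7 0.325
```

c has turned about 25°, so it is around 6.0 mm down with free torque of 0.10. I'll go on in small steps.

>>> {"fn": "apply_moves", "kwargs": {
  "dp": [
    [0, 0, 0.002],
    [0, 0, 0.002]
  ],
  "twist": [
    [0, 0, 0.022],
    [0, 0, 0.022]
  ],
  "jaw": [255, 255]
}}

```text
clock: 26.7
tcp_pos: [0.5053, -0.0803, 0.2158]
orientation: [-2.946, 1.084, -0.004]
contact_force: [-0.4, -0.8, 1.2]
grip_width: 0.0332
```

```bash
python3 - <<'E'
from h import *
rep()
E
```

```text
t 26.7 p [ 0.5053 -0.0803  0.2158] yaw -40.41 tilt [ 0.0016 -0.0027] F [-0.39 -0.77  1.21] M [0.005 0.203 0.211] w 0.0332 j7 -0.792 tau7 0.33
```

>>> {"fn": "apply_moves", "kwargs": {
  "dp": [
    [0, 0, 0.001],
    [0, 0, 0.001]
  ],
  "twist": [
    [0, 0, 0.011],
    [0, 0, 0.011]
  ],
  "jaw": [255, 255]
}}

```text
clock: 26.9
tcp_pos: [0.5053, -0.0802, 0.2157]
orientation: [-2.92, 1.154, -0.004]
contact_force: [-0.4, 0.1, -0.2]
grip_width: 0.0335
```

```bash
python3 - <<'E'
from h import *
p,y=rep()
plan(np.array([p[0],p[1],.256]),y,(.654,-.07,.258),-10,8)
E
```

```text
t 26.9 p [ 0.5053 -0.0802  0.2157] yaw -43.12 tilt [ 0.0017 -0.0024] F [-0.37  0.1  -0.25] M [-0.047  0.104  0.265] w 0.0335 j7 -0.83 tau7 -0.037
n 8 step mm 18.6352304512815 deg 4.1396035740316055
[[0.106, -0.114, -0.002], [0.114, -0.106, -0.002], [0.121, -0.097, -0.002], [0.128, -0.088, -0.002], [0.134, -0.079, -0.002], [0.139, -0.069, -0.002], [0.144, -0.059, -0.002], [0.148, -0.048, -0.002]]
[[0, 0, -0.0345], [0, 0, -0.0345], [0, 0, -0.0345], [0, 0, -0.0345], [0, 0, -0.0345], [0, 0, -0.0345], [0, 0, -0.0345], [0, 0, -0.0345]]
```

>>> {"fn": "apply_moves", "kwargs": {
  "dp": [
    [0, 0, 0],
    [0, 0, 0],
    [0, 0, -0.18],
    [0, 0, -0.18],
    [0.106, -0.114, 0],
    [0.114, -0.106, 0],
    [0.121, -0.097, 0],
    [0.128, -0.088, 0],
    [0.134, -0.079, 0],
    [0.139, -0.069, 0],
    [0.144, -0.059, 0],
    [0.1, -0.03, 0],
    [0, 0, 0],
    [0, 0, 0]
  ],
  "twist": [
    [0, 0, -0.006],
    [0, 0, 0],
    [0, 0, 0],
    [0, 0, 0],
    [0, 0, -0.034],
    [0, 0, -0.034],
    [0, 0, -0.034],
    [0, 0, -0.034],
    [0, 0, -0.034],
    [0, 0, -0.034],
    [0, 0, -0.034],
    [0, 0, -0.03],
    [0, 0, 0],
    [0, 0, 0]
  ],
  "jaw": [80, 80, 80, 80, 80, 80, 80, 80, 80, 80, 80, 80, 80, 80]
}}

```text
clock: 28.3
tcp_pos: [0.6518, -0.0683, 0.2604]
orientation: [-3.129, 0.243, -0.003]
contact_force: [-0.5, 0.5, -0.1]
grip_width: 0.0584
```

```bash
python3 - <<'E'
from h import *
rep();plan2((.6545,-.07,.26),-10,3); heights()
E
```

```text
t 28.3 p [ 0.6518 -0.0683  0.2604] yaw -8.87 tilt [ 0.0016 -0.0031] F [-0.47  0.49 -0.05] M [-0.044  0.014  0.044] w 0.0584 j7 -0.318 tau7 0.072
n 3 step mm 1.1 deg -0.38
[[0.008, 0.004, 0.001], [0.008, 0.004, 0.001], [0.008, 0.004, 0.001]]
[[-0.0005, -0.0002, 0.0031], [-0.0005, -0.0002, 0.0031], [-0.0005, -0.0002, 0.0031]]
top  b -  d 111 72.9  a 103 72.6  c 112 72.4
scene  b 39 72.5  d -  a 55 72.9  c 48 72.6
```

>>> {"fn": "apply_moves", "kwargs": {
  "dp": [
    [0.008, 0.004, 0],
    [0.008, 0.004, 0],
    [0.005, 0.002, 0],
    [0, 0, 0],
    [0, 0, 0.12],
    [0, 0, 0.12],
    [0, 0, 0.11],
    [0, 0, 0],
    [0, 0, 0]
  ],
  "twist": [
    [-0.0005, 0, 0.003],
    [-0.0005, 0, 0.003],
    [-0.0005, 0, 0.003],
    [0, 0, 0],
    [0, 0, 0],
    [0, 0, 0],
    [0, 0, 0],
    [0, 0, 0],
    [0, 0, 0]
  ],
  "jaw": [80, 80, 80, 80, 80, 80, 80, 80, 80]
}}

```text
clock: 29.3
tcp_pos: [0.6517, -0.0703, 0.2136]
orientation: [3.128, -0.278, -0.003]
contact_force: [-0.1, -0.1, 0.4]
grip_width: 0.0587
```

```bash
python3 - <<'E'
from h import *
rep();plan2((.6547,-.07,.215),-10,2)
E
```

```text
t 29.3 p [ 0.6517 -0.0703  0.2136] yaw -10.14 tilt [-0.0018  0.002 ] F [-0.11 -0.12  0.37] M [ 0.028  0.001 -0.047] w 0.0587 j7 -0.355 tau7 -0.005
n 2 step mm 1.7 deg 0.07
[[0.012, -0.004, -0.006], [0.012, -0.004, -0.006]]
[[0.0005, 0.0004, -0.0006], [0.0005, 0.0004, -0.0006]]
```

>>> {"fn": "apply_moves", "kwargs": {
  "dp": [
    [0.012, -0.004, -0.006],
    [0.01, -0.003, -0.005],
    [0, 0, 0],
    [0, 0, 0],
    [0, 0, 0],
    [0, 0, 0],
    [0, 0, 0.001],
    [0, 0, 0.001]
  ],
  "twist": [
    [0, 0, 0],
    [0, 0, 0],
    [0, 0, 0],
    [0, 0, 0],
    [0, 0, 0],
    [0, 0, 0],
    [0, 0, 0.011],
    [0, 0, 0.011]
  ],
  "jaw": [80, 80, 255, 255, 255, 255, 255, 255]
}}

```text
clock: 30.1
tcp_pos: [0.6551, -0.0698, 0.2159]
orientation: [3.12, -0.352, -0.0]
contact_force: [-0.2, -1.0, -0.1]
grip_width: 0.0326
```

```bash
python3 - <<'E'
from h import *
rep()
E
```

```text
t 30.1 p [ 0.6551 -0.0698  0.2159] yaw -12.86 tilt [0.0002 0.0018] F [-0.21 -0.96 -0.06] M [-0.022  0.026  0.429] w 0.0326 j7 -0.394 tau7 -0.163
```

>>> {"fn": "apply_moves", "kwargs": {
  "dp": [
    [0, 0, -0.001],
    [0, 0, -0.001]
  ],
  "twist": [
    [0, 0, -0.018],
    [0, 0, -0.018]
  ],
  "jaw": [255, 255]
}}

```text
clock: 30.3
tcp_pos: [0.6551, -0.0698, 0.216]
orientation: [3.131, -0.236, -0.0]
contact_force: [0.3, 0.2, -2.0]
grip_width: 0.0329
```

```bash
python3 - <<'E'
from h import *
p,y=rep()
plan(np.array([p[0],p[1],.256]),y,(.495,.07,.258),-10,8)
E
```

```text
t 30.3 p [ 0.6551 -0.0698  0.216 ] yaw -8.61 tilt [0.0001 0.002 ] F [ 0.3   0.23 -2.03] M [ 0.044 -0.099 -0.136] w 0.0329 j7 -0.332 tau7 -0.317
n 8 step mm 26.571512468305162 deg -0.17353785000845456
[[-0.187, -0.119, -0.002], [-0.187, -0.118, -0.002], [-0.187, -0.118, -0.002], [-0.188, -0.117, -0.002], [-0.188, -0.117, -0.002], [-0.189, -0.116, -0.002], [-0.189, -0.116, -0.002], [-0.189, -0.115, -0.002]]
[[0, 0, 0.0014], [0, 0, 0.0014], [0, 0, 0.0014], [0, 0, 0.0014], [0, 0, 0.0014], [0, 0, 0.0014], [0, 0, 0.0014], [0, 0, 0.0014]]
```

>>> {"fn": "apply_moves", "kwargs": {
  "dp": [
    [0, 0, 0],
    [0, 0, 0]
  ],
  "twist": [
    [0, 0, 0.009],
    [0, 0, 0.009]
  ],
  "jaw": [255, 255]
}}

```text
clock: 30.5
tcp_pos: [0.6551, -0.0698, 0.216]
orientation: [3.126, -0.298, -0.0]
contact_force: [0.2, -0.9, -1.7]
grip_width: 0.0329
```

```bash
python3 - <<'E'
from h import *
p,y=rep()
E
```

```text
t 30.5 p [ 0.6551 -0.0698  0.216 ] yaw -10.88 tilt [0.0001 0.0019] F [ 0.23 -0.94 -1.68] M [ 0.014 -0.028  0.409] w 0.0329 j7 -0.365 tau7 -0.112
```

>>> {"fn": "apply_moves", "kwargs": {
  "dp": [
    [0, 0, -0.002],
    [0, 0, -0.002],
    [0, 0, 0],
    [0, 0, 0.001],
    [0, 0, 0.001]
  ],
  "twist": [
    [0, 0, -0.028],
    [0, 0, -0.028],
    [0, 0, 0],
    [0, 0, 0.009],
    [0, 0, 0.009]
  ],
  "jaw": [255, 255, 255, 255, 255]
}}

```text
clock: 31.0
tcp_pos: [0.6552, -0.0698, 0.2161]
orientation: [3.134, -0.188, -0.0]
contact_force: [0.2, 0.0, -0.3]
grip_width: 0.0327
```

```bash
python3 - <<'E'
from h import *
p,y=rep()
E
```

```text
t 31.0 p [ 0.6552 -0.0698  0.2161] yaw -6.85 tilt [0.     0.0017] F [ 0.2   0.01 -0.25] M [-0.012 -0.009  0.226] w 0.0327 j7 -0.307 tau7 0.045
```

>>> {"fn": "apply_moves", "kwargs": {
  "dp": [
    [0, 0, 0],
    [0, 0, 0],
    [0, 0, -0.18],
    [0, 0, -0.18],
    [-0.187, -0.119, 0],
    [-0.187, -0.118, 0],
    [-0.187, -0.118, 0],
    [-0.188, -0.117, 0],
    [-0.188, -0.117, 0],
    [-0.189, -0.116, 0],
    [-0.189, -0.116, 0],
    [-0.11, -0.07, 0],
    [0, 0, 0],
    [0, 0, 0]
  ],
  "twist": [
    [0, 0, 0],
    [0, 0, 0],
    [0, 0, 0],
    [0, 0, 0],
    [0, 0, 0],
    [0, 0, 0],
    [0, 0, 0],
    [0, 0, 0],
    [0, 0, 0],
    [0, 0, 0],
    [0, 0, 0],
    [0, 0, 0],
    [0, 0, 0],
    [0, 0, 0]
  ],
  "jaw": [80, 80, 80, 80, 80, 80, 80, 80, 80, 80, 80, 80, 80, 80]
}}

```text
clock: 32.4
tcp_pos: [0.4958, 0.0611, 0.2632]
orientation: [3.132, -0.208, 0.013]
contact_force: [-0.5, -1.3, -0.2]
grip_width: 0.0586
```

```bash
python3 - <<'E'
from h import *
rep();plan2((.495,.0695,.26),-10,3); heights()
E
```

```text
t 32.4 p [0.4958 0.0611 0.2632] yaw -7.59 tilt [0.0083 0.0018] F [-0.54 -1.27 -0.19] M [-0.036 -0.022  0.032] w 0.0586 j7 -0.582 tau7 -0.041
n 3 step mm 3.0 deg -0.8
[[-0.005, -0.023, 0.009], [-0.006, -0.023, 0.009], [-0.006, -0.023, 0.009]]
[[0.0003, -0.0013, 0.0067], [0.0003, -0.0013, 0.0067], [0.0003, -0.0013, 0.0067]]
top  b 97 72.3  d -  a 100 72.5  c 110 73.0
scene  b 56 73.0  d -  a 51 72.9  c 48 72.7
```

>>> {"fn": "apply_moves", "kwargs": {
  "dp": [
    [-0.005, -0.023, 0.009],
    [-0.006, -0.023, 0.009],
    [-0.003, -0.02, 0.009],
    [0, 0, 0],
    [0, 0, 0.12],
    [0, 0, 0.12],
    [0, 0, 0.1],
    [0, 0, 0],
    [0, 0, 0]
  ],
  "twist": [
    [0.0003, -0.0013, 0.0067],
    [0.0003, -0.0013, 0.0067],
    [0.0003, -0.0013, 0.005],
    [0, 0, 0],
    [0, 0, 0],
    [0, 0, 0],
    [0, 0, 0],
    [0, 0, 0],
    [0, 0, 0]
  ],
  "jaw": [80, 80, 80, 80, 80, 80, 80, 80, 80]
}}

```text
clock: 33.4
tcp_pos: [0.4986, 0.0675, 0.2172]
orientation: [-3.128, 0.283, -0.002]
contact_force: [0.0, 0.3, 0.2]
grip_width: 0.0587
```

```bash
python3 - <<'E'
from h import *
rep();plan2((.495,.0695,.215),-10,2)
E
```

```text
t 33.4 p [0.4986 0.0675 0.2172] yaw -10.35 tilt [ 0.0012 -0.001 ] F [0.02 0.29 0.17] M [ 0.002 -0.011  0.028] w 0.0587 j7 -0.669 tau7 -0.011
n 2 step mm 2.3 deg 0.17
[[-0.016, -0.005, 0.009], [-0.016, -0.005, 0.009]]
[[-0.0002, -0.0003, -0.0014], [-0.0002, -0.0003, -0.0014]]
```

>>> {"fn": "apply_moves", "kwargs": {
  "dp": [
    [-0.016, -0.005, 0.009],
    [-0.014, -0.004, 0.007],
    [0, 0, 0],
    [0, 0, 0],
    [0, 0, 0],
    [0, 0, 0],
    [0, 0, 0],
    [0, 0, 0],
    [0, 0, 0],
    [0, 0, 0]
  ],
  "twist": [
    [0, 0, -0.001],
    [0, 0, -0.001],
    [0, 0, 0],
    [0, 0, 0],
    [0, 0, 0],
    [0, 0, 0],
    [0, 0, -0.02],
    [0, 0, 0],
    [0, 0, 0.009],
    [0, 0, 0.009]
  ],
  "jaw": [80, 80, 255, 255, 255, 255, 255, 255, 255, 255]
}}

```text
clock: 34.4
tcp_pos: [0.4948, 0.0697, 0.2169]
orientation: [-3.129, 0.273, -0.004]
contact_force: [-0.3, -0.1, -1.9]
grip_width: 0.0329
```

```bash
python3 - <<'E'
from h import *
p,y=rep()
E
```

```text
t 34.4 p [0.4948 0.0697 0.2169] yaw -9.97 tilt [ 0.0021 -0.0013] F [-0.31 -0.11 -1.88] M [-0.02  -0.018  0.279] w 0.0329 j7 -0.672 tau7 -0.051
```

>>> {"fn": "apply_moves", "kwargs": {
  "dp": [
    [0, 0, 0],
    [0, 0, 0],
    [0, 0, -0.18],
    [0, 0, -0.17],
    [0.162, -0.04, 0],
    [0.162, -0.04, 0],
    [0.162, -0.04, 0],
    [0.162, -0.04, 0],
    [0.162, -0.04, 0],
    [0.162, -0.04, 0],
    [0.162, -0.04, 0],
    [0.07, -0.02, 0],
    [0, 0, 0],
    [0, 0, 0]
  ],
  "twist": [
    [0, 0, 0],
    [0, 0, 0],
    [0, 0, 0],
    [0, 0, 0],
    [0, 0, 0],
    [0, 0, 0],
    [0, 0, 0],
    [0, 0, 0],
    [0, 0, 0],
    [0, 0, 0],
    [0, 0, 0],
    [0, 0, 0],
    [0, 0, 0],
    [0, 0, 0]
  ],
  "jaw": [80, 80, 80, 80, 80, 80, 80, 80, 80, 80, 80, 80, 80, 80]
}}

```text
clock: 35.8
tcp_pos: [0.6481, 0.0791, 0.2615]
orientation: [-3.128, 0.285, -0.004]
contact_force: [0.3, 0.1, 1.0]
grip_width: 0.0589
```

```bash
python3 - <<'E'
from h import *
rep();plan2((.644,.079,.26),-10,3)
E
```

```text
t 35.8 p [0.6481 0.0791 0.2615] yaw -10.41 tilt [ 0.0025 -0.0007] F [0.26 0.13 0.97] M [-0.    -0.008 -0.013] w 0.0589 j7 -0.581 tau7 0.006
n 3 step mm 1.5 deg 0.14
[[-0.011, 0.002, 0.004], [-0.011, 0.002, 0.004], [-0.011, 0.002, 0.004]]
[[-0.0001, -0.0004, -0.0011], [-0.0001, -0.0004, -0.0011], [-0.0001, -0.0004, -0.0011]]
```

>>> {"fn": "apply_moves", "kwargs": {
  "dp": [
    [-0.005, 0.002, 0.004],
    [-0.005, 0.002, 0.004],
    [0, 0, 0],
    [0, 0, 0.12],
    [0, 0, 0.12],
    [0, 0, 0.11],
    [0, 0, 0],
    [0, 0, 0],
    [0, 0, 0],
    [0, 0, 0],
    [0, 0, 0],
    [0, 0, 0],
    [0, 0, 0],
    [0, 0, 0],
    [0, 0, 0],
    [0, 0, 0]
  ],
  "twist": [
    [0, -0.0004, -0.001],
    [0, -0.0004, -0.001],
    [0, 0, 0],
    [0, 0, 0],
    [0, 0, 0],
    [0, 0, 0],
    [0, 0, 0],
    [0, 0, 0],
    [0, 0, 0],
    [0, 0, 0],
    [0, 0, 0],
    [0, 0, 0],
    [0, 0, -0.02],
    [0, 0, 0],
    [0, 0, 0.009],
    [0, 0, 0.009]
  ],
  "jaw": [80, 80, 80, 80, 80, 80, 80, 80, 255, 255, 255, 255, 255, 255, 255, 255]
}}

```text
clock: 37.4
tcp_pos: [0.6445, 0.0784, 0.2138]
orientation: [3.129, -0.274, -0.001]
contact_force: [1.5, 0.1, -3.6]
grip_width: 0.0329
```

```bash
python3 - <<'E'
from h import *
p,y=rep()
plan(np.array([p[0],p[1],.258]),y,(.505,-.08,.26),-10,7.5.__int__())
E
```

```text
t 37.4 p [0.6445 0.0784 0.2138] yaw -10.01 tilt [-0.0005  0.0002] F [ 1.53  0.09 -3.56] M [ 0.016 -0.128  0.285] w 0.0329 j7 -0.595 tau7 -0.027
n 7 step mm 30.14819648705524 deg 0.0015464404498715112
[[-0.131, 0.215, -0.002], [-0.131, 0.215, -0.002], [-0.131, 0.215, -0.002], [-0.131, 0.215, -0.002], [-0.131, 0.215, -0.002], [-0.131, 0.215, -0.002], [-0.131, 0.215, -0.002]]
[[0, 0, -0.0], [0, 0, -0.0], [0, 0, -0.0], [0, 0, -0.0], [0, 0, -0.0], [0, 0, -0.0], [0, 0, -0.0]]
```

a reads 0.285, about 0.16 over free, so it is snug. On to c.

>>> {"fn": "apply_moves", "kwargs": {
  "dp": [
    [0, 0, 0],
    [0, 0, 0],
    [0, 0, -0.19],
    [0, 0, -0.18],
    [-0.131, 0.215, 0],
    [-0.131, 0.215, 0],
    [-0.131, 0.215, 0],
    [-0.131, 0.215, 0],
    [-0.131, 0.215, 0],
    [-0.131, 0.215, 0],
    [-0.1, 0.17, 0],
    [0, 0, 0],
    [0, 0, 0],
    [0, 0, 0]
  ],
  "twist": [
    [0, 0, 0],
    [0, 0, 0],
    [0, 0, 0],
    [0, 0, 0],
    [0, 0, 0],
    [0, 0, 0],
    [0, 0, 0],
    [0, 0, 0],
    [0, 0, 0],
    [0, 0, 0],
    [0, 0, 0],
    [0, 0, 0],
    [0, 0, 0],
    [0, 0, 0]
  ],
  "jaw": [80, 80, 80, 80, 80, 80, 80, 80, 80, 80, 80, 80, 80, 80]
}}

```text
clock: 38.8
tcp_pos: [0.5052, -0.078, 0.2647]
orientation: [-3.127, 0.281, -0.012]
contact_force: [-0.6, -0.0, -0.2]
grip_width: 0.0583
```

```bash
python3 - <<'E'
from h import *
rep();plan2((.505,-.08,.26),-10,3); heights()
E
```

```text
t 38.8 p [ 0.5052 -0.078   0.2647] yaw -10.27 tilt [ 0.0076 -0.0025] F [-0.59 -0.03 -0.17] M [ 0.032  0.011 -0.001] w 0.0583 j7 -0.328 tau7 0.013
n 3 step mm 1.7 deg 0.09
[[0.0, 0.006, 0.013], [0.0, 0.006, 0.013], [0.0, 0.006, 0.013]]
[[-0.0004, -0.0012, -0.0007], [-0.0004, -0.0012, -0.0007], [-0.0004, -0.0012, -0.0007]]
top  b 99 72.9  d 110 73.0  a 103 72.8  c -
scene  b 62 73.3  d 46 73.0  a 50 72.4  c 24 72.8
```

>>> {"fn": "apply_moves", "kwargs": {
  "dp": [
    [0, 0.006, 0.013],
    [0, 0.006, 0.013],
    [0, 0.006, 0.01],
    [0, 0, 0],
    [0, 0, 0.12],
    [0, 0, 0.12],
    [0, 0, 0.1],
    [0, 0, 0],
    [0, 0, 0],
    [0, 0, 0],
    [0, 0, 0],
    [0, 0, 0],
    [0, 0, 0],
    [0, 0, 0],
    [0, 0, 0],
    [0, 0, 0],
    [0, 0, 0]
  ],
  "twist": [
    [-0.0004, -0.0012, -0.001],
    [-0.0004, -0.0012, 0],
    [-0.0004, -0.0012, 0],
    [0, 0, 0],
    [0, 0, 0],
    [0, 0, 0],
    [0, 0, 0],
    [0, 0, 0],
    [0, 0, 0],
    [0, 0, 0],
    [0, 0, 0],
    [0, 0, 0],
    [0, 0, 0],
    [0, 0, -0.02],
    [0, 0, 0],
    [0, 0, 0.009],
    [0, 0, 0.009]
  ],
  "jaw": [80, 80, 80, 80, 80, 80, 80, 80, 80, 255, 255, 255, 255, 255, 255, 255, 255]
}}

```text
clock: 40.6
tcp_pos: [0.5062, -0.0772, 0.2187]
orientation: [-3.129, 0.267, 0.001]
contact_force: [1.1, -0.5, -4.3]
grip_width: 0.0328
```

```bash
python3 - <<'E'
from h import *
p,y=rep()
plan(np.array([p[0],p[1],.258]),y,(.655,-.07,.26),-10,7)
E
```

```text
t 40.6 p [ 0.5062 -0.0772  0.2187] yaw -9.76 tilt [-0.0006 -0.0013] F [ 1.13 -0.52 -4.29] M [-0.023 -0.235  0.279] w 0.0328 j7 -0.357 tau7 0.005
n 7 step mm 21.290998092542964 deg -0.03368675344562101
[[0.173, -0.039, -0.002], [0.173, -0.039, -0.002], [0.173, -0.039, -0.002], [0.173, -0.039, -0.002], [0.173, -0.039, -0.002], [0.173, -0.039, -0.002], [0.173, -0.039, -0.002]]
[[0, 0, 0.0003], [0, 0, 0.0003], [0, 0, 0.0003], [0, 0, 0.0003], [0, 0, 0.0003], [0, 0, 0.0003], [0, 0, 0.0003]]
```

>>> {"fn": "apply_moves", "kwargs": {
  "dp": [
    [0, 0, 0],
    [0, 0, 0],
    [0, 0, -0.18],
    [0, 0, -0.17],
    [0.17, -0.039, 0],
    [0.17, -0.039, 0],
    [0.17, -0.039, 0],
    [0.17, -0.039, 0],
    [0.17, -0.039, 0],
    [0.17, -0.039, 0],
    [0.12, -0.03, 0],
    [0, 0, 0],
    [0, 0, 0],
    [0, 0, 0]
  ],
  "twist": [
    [0, 0, 0],
    [0, 0, 0],
    [0, 0, 0],
    [0, 0, 0],
    [0, 0, 0],
    [0, 0, 0],
    [0, 0, 0],
    [0, 0, 0],
    [0, 0, 0],
    [0, 0, 0],
    [0, 0, 0],
    [0, 0, 0],
    [0, 0, 0],
    [0, 0, 0]
  ],
  "jaw": [80, 80, 80, 80, 80, 80, 80, 80, 80, 80, 80, 80, 80, 80]
}}

```text
clock: 42.0
tcp_pos: [0.652, -0.0705, 0.2665]
orientation: [3.129, -0.28, 0.007]
contact_force: [-0.0, -0.1, 0.0]
grip_width: 0.0585
```

```bash
python3 - <<'E'
from h import *
rep();plan2((.655,-.07,.26),-10,3)
E
```

```text
t 42.0 p [ 0.652  -0.0705  0.2665] yaw -10.23 tilt [ 0.0044 -0.0002] F [-0.   -0.08  0.02] M [-0.016  0.025  0.018] w 0.0585 j7 -0.34 tau7 0.001
n 3 step mm 2.4 deg 0.08
[[0.008, -0.003, 0.018], [0.008, -0.003, 0.018], [0.008, -0.003, 0.018]]
[[-0.0, -0.0007, -0.0006], [-0.0, -0.0007, -0.0006], [-0.0, -0.0007, -0.0006]]
```

>>> {"fn": "apply_moves", "kwargs": {
  "dp": [
    [0.01, -0.003, 0.018],
    [0.01, -0.003, 0.018],
    [0.01, -0.003, 0.015],
    [0, 0, 0],
    [0, 0, 0.12],
    [0, 0, 0.12],
    [0, 0, 0.11],
    [0, 0, 0],
    [0, 0, 0],
    [0, 0, 0],
    [0, 0, 0],
    [0, 0, 0],
    [0, 0, 0],
    [0, 0, -0.0],
    [0, 0, 0],
    [0, 0, 0],
    [0, 0, 0]
  ],
  "twist": [
    [0, -0.0007, 0],
    [0, -0.0007, 0],
    [0, -0.0007, 0],
    [0, 0, 0],
    [0, 0, 0],
    [0, 0, 0],
    [0, 0, 0],
    [0, 0, 0],
    [0, 0, 0],
    [0, 0, 0],
    [0, 0, 0],
    [0, 0, 0],
    [0, 0, 0],
    [0, 0, -0.015],
    [0, 0, 0],
    [0, 0, 0.009],
    [0, 0, 0.009]
  ],
  "jaw": [80, 80, 80, 80, 80, 80, 80, 80, 80, 255, 255, 255, 255, 255, 255, 255, 255]
}}

```text
clock: 43.7
tcp_pos: [0.6547, -0.071, 0.2133]
orientation: [3.128, -0.289, 0.0]
contact_force: [2.2, -0.1, -4.3]
grip_width: 0.0329
```

```bash
python3 - <<'E'
from h import *
p,y=rep()
E
```

```text
t 43.7 p [ 0.6547 -0.071   0.2133] yaw -10.56 tilt [0.0002 0.0002] F [ 2.21 -0.06 -4.34] M [ 0.083 -0.121  0.198] w 0.0329 j7 -0.363 tau7 0.044
```

>>> {"fn": "apply_moves", "kwargs": {
  "dp": [
    [0, 0, 0],
    [0, 0, 0]
  ],
  "twist": [
    [0, 0, 0.008],
    [0, 0, 0.008]
  ],
  "jaw": [255, 255]
}}

```text
clock: 43.9
tcp_pos: [0.6547, -0.0709, 0.2133]
orientation: [3.122, -0.346, 0.0]
contact_force: [2.7, 0.6, -4.7]
grip_width: 0.0333
```

```bash
python3 - <<'E'
from h import *
p,y=rep()
E
```

```text
t 43.9 p [ 0.6547 -0.0709  0.2133] yaw -12.64 tilt [0.0002 0.0004] F [ 2.75  0.55 -4.74] M [ 0.001 -0.18   0.255] w 0.0333 j7 -0.394 tau7 -0.074
```

All four are now alike at 0.255–0.285. I'll release, lift well clear, and look.

>>> {"fn": "apply_moves", "kwargs": {
  "dp": [
    [0, 0, 0],
    [0, 0, 0],
    [0, 0, -0.1],
    [0, 0, -0.2],
    [0, 0, -0.3],
    [-0.2, 0, -0.3],
    [-0.3, 0, -0.25],
    [-0.3, 0.2, -0.2],
    [-0.2, 0.2, 0],
    [0, 0, 0],
    [0, 0, 0],
    [0, 0, 0]
  ],
  "twist": [
    [0, 0, 0],
    [0, 0, 0],
    [0, 0, 0],
    [0, 0, 0],
    [0, 0, 0],
    [0, 0, 0],
    [0, 0, 0],
    [0, 0, 0],
    [0, 0, 0],
    [0, 0, 0],
    [0, 0, 0],
    [0, 0, 0]
  ],
  "jaw": [60, 60, 60, 60, 60, 60, 60, 60, 60, 60, 60, 60]
}}

```text
clock: 45.1
tcp_pos: [0.5239, -0.0895, 0.3923]
orientation: [3.121, -0.347, 0.018]
contact_force: [0.4, -0.4, 0.4]
grip_width: 0.0656
```

```bash
python3 - <<'E'
from h import *
rep(); f=heights()
cv2.imwrite("pics/sE.png",cv2.resize(f["color"][130:300,160:360,::-1],None,fx=3.5,fy=3.5))
f,W=cloud("scene"); g=f["color"].min(2)
m=(np.abs(W[...,0]-.5745)<.06)&(abs(W[...,1])<.09)&(W[...,2]>.015)&(W[...,2]<.045)&(g>100)
p=W[m]; A=np.c_[p[:,:2],np.ones(len(p))]; 
for _ in range(3):
    s=np.linalg.lstsq(A,p[:,2],rcond=None)[0]; k=abs(A@s-p[:,2])<.003; A=A[k];p=p[k]
print("cover plane slope",s[:2],"z at centre",s@[.5745,0,1],len(p))
E
```

```text
t 45.1 p [ 0.5239 -0.0895  0.3923] yaw -12.68 tilt [ 0.0114 -0.0004] F [ 0.36 -0.41  0.38] M [ 0.011 -0.035 -0.034] w 0.0656 j7 -0.268 tau7 0.016
top  b 101 72.6  d 111 72.8  a 103 72.6  c 112 72.5
scene  b 57 72.4  d 47 72.7  a 52 72.5  c 49 72.6
cover plane slope [-0.0036381  -0.00111792] z at centre 0.02874701492638317 1859
```

View pics/sE.png

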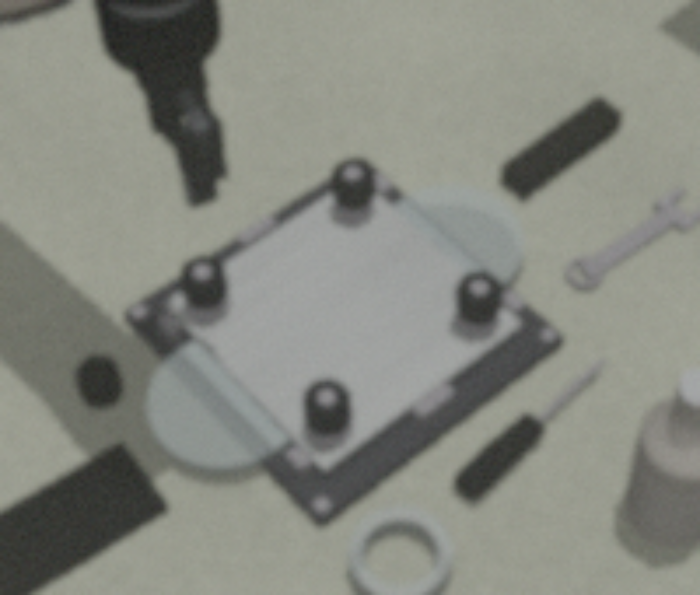

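The picture shows all four knobs at one height, at about (352,185), (204,283), (478,300) and (327,407). The cover is level, the gripper is clear at (200,190), and the bystanders are where they were. I'll hand in.

```bash
python3 -c "
from bench import r
print(r.hand_in())"
```

```text
the job is handed in; nothing more can be done
None
```

The stack is clamped and the job is handed in at about 45 s. All four screws are snug and the gripper is clear of everything. `hand_in()` gave no verdict.

**What I did:**
- **First round:** I took the screws down about 3.5–4 mm each, in the order b, d, a, c. The camera then showed all four knob tops at 75.1–75.7 mm, against 79.2 mm at the start.
- **Second round:** I used the same crisscross order in small steps. The cover met the blanks about 6.5 mm down.
- **Third pass:** I felt each screw again and evened them out.

**Last checks:**
- **Knob tops:** 72.4–72.8 mm in both cameras, so all four screws are about 6.6 mm down.
- **Cover slope:** about 0.004 rad, from a rough plane fit to the depth image; the limit is 0.008 rad.
- **Torque while turning clockwise:** a 0.285, b 0.255, c 0.279 and d 0.279 N m. The free torque read 0.10–0.15, so each is about 0.13–0.16 more, within the snug range.
- **Bystanders:** they look unmoved in the last picture, but I did not measure them.

**What went less well:**
- **Overtightening risk:** on the third pass screw b read 0.43 N m, about 0.3 above free and at the overtight limit. I backed it off about 7 degrees and brought it up again. Screw d also peaked at 0.36 N m in the second round. I can't tell whether b briefly passed 60 N.
- **Off-centre grip:** my first-round grip on c was about 11 mm off centre. The knob still turned properly.

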